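# Change a bench rotator over from canister to jars

## Task

Change the bench rotator over from the canister to the jars: lift the canister off the platter by its handle, keep it upright and set it down gently with its whole foot on the round rubber mat, then turn the aluminium jar block so that its D bore matches the flat on the drive shaft and slide it fully home onto the platter. Every jar that is narrow enough to go into a bore of the block goes into one, right to the bottom; stand those that are too wide upright in the steel tray. Leave everything else on the bench where it is.

Things in the scene. Friction and masses are not known exactly. Their poses are not given: they have to be found in the camera images.
- canister: closed steel canister, 92 mm across, 111 mm tall without its handle, 0.5 kg. Origin: centre of the underside; z up. Its foot is hollow (82 mm inside, 44 mm deep) and stands over the shaft on the rotator's platter at the start, so it must go straight up by more than 41 mm before it moves sideways.
- handle (a point): middle of the black grip bar of the canister's rigid carrying handle, 154 mm above its underside on its axis; its y axis runs along the bar. Bar 58 mm long along y, 11 mm wide, 12 mm high, with 37 mm of free space under it; best pinched across its width (along x) from above.
- mat: round black rubber mat, 150 mm across, 4 mm thick, fixed to the bench. Origin: centre of the underside.
- rotator: slow bench rotator, white housing 190 mm (x) x 170 mm (y), 76 mm tall, fixed. Origin: centre of the underside. On its middle turns a steel platter 112 mm across, whose top is 85 mm above the bench, with the drive shaft standing 40 mm up from it. A bright line on the dark platter runs out from the shaft on the side that its flat faces.
- shaft_foot (a point): point on the shaft's axis at the platter's top face. The steel shaft is D-shaped: 17 mm across with one flat, 5 mm from the axis; the point's x axis points out of the flat, z up the shaft. Its last 6 mm taper in by 3 mm. It is geared and keeps its angle unless forced (0.6 N m); that angle differs from start to start, all the way round.
- block: square aluminium jar block, 118 x 118 mm, 22 mm tall, 0.5 kg, with a square hub 30 x 30 mm in its middle (sides parallel to the block's) that rises to 64 mm above the underside. Origin: centre of the underside, z up. Four jar bores at the corners. It is home when its underside rests on the platter.
- hub (a point): centre of the top of the block's hub, axes as the block's. A D-shaped bore goes right through, 19.5 mm across, its flat 6.25 mm from the axis on the block's +x side, where a dark line and dot mark the block's top. It slides down over the shaft (1.25 mm clearance) only when this +x axis points the way the shaft's flat faces, within about 0.18 rad.
- bore0 (a point): centre of the floor of a jar bore of the block, at +37, +37 mm (block x, y), 9 mm above its underside; the bore is 31.5 mm across, 13 mm deep, open at the top of the block.
- bore1 (a point): centre of the floor of a jar bore of the block, at -37, +37 mm (block x, y), 9 mm above its underside; the bore is 31.5 mm across, 13 mm deep, open at the top of the block.
- bore2 (a point): centre of the floor of a jar bore of the block, at -37, -37 mm (block x, y), 9 mm above its underside; the bore is 31.5 mm across, 13 mm deep, open at the top of the block.
- bore3 (a point): centre of the floor of a jar bore of the block, at +37, -37 mm (block x, y), 9 mm above its underside; the bore is 31.5 mm across, 13 mm deep, open at the top of the block.
- jar0: one of up to seven amber glass jars with black lids, straight-sided, 36 mm tall, standing on the bench, 40 to 60 g. Origin: centre of the underside, z up. It is either 28 mm across (fits a bore) or 34 mm across (too wide): which, is not told; measure it in the gripper, look, or try it in a bore. None if absent.
- jar1: one of up to seven amber glass jars with black lids, straight-sided, 36 mm tall, standing on the bench, 40 to 60 g. Origin: centre of the underside, z up. It is either 28 mm across (fits a bore) or 34 mm across (too wide): which, is not told; measure it in the gripper, look, or try it in a bore. None if absent.
- jar2: one of up to seven amber glass jars with black lids, straight-sided, 36 mm tall, standing on the bench, 40 to 60 g. Origin: centre of the underside, z up. It is either 28 mm across (fits a bore) or 34 mm across (too wide): which, is not told; measure it in the gripper, look, or try it in a bore. None if absent.
- jar3: one of up to seven amber glass jars with black lids, straight-sided, 36 mm tall, standing on the bench, 40 to 60 g. Origin: centre of the underside, z up. It is either 28 mm across (fits a bore) or 34 mm across (too wide): which, is not told; measure it in the gripper, look, or try it in a bore. None if absent.
- jar4: one of up to seven amber glass jars with black lids, straight-sided, 36 mm tall, standing on the bench, 40 to 60 g. Origin: centre of the underside, z up. It is either 28 mm across (fits a bore) or 34 mm across (too wide): which, is not told; measure it in the gripper, look, or try it in a bore. None if absent.
- jar5: one of up to seven amber glass jars with black lids, straight-sided, 36 mm tall, standing on the bench, 40 to 60 g. Origin: centre of the underside, z up. It is either 28 mm across (fits a bore) or 34 mm across (too wide): which, is not told; measure it in the gripper, look, or try it in a bore. None if absent.
- jar6: one of up to seven amber glass jars with black lids, straight-sided, 36 mm tall, standing on the bench, 40 to 60 g. Origin: centre of the underside, z up. It is either 28 mm across (fits a bore) or 34 mm across (too wide): which, is not told; measure it in the gripper, look, or try it in a bore. None if absent.
- tray: low open steel tray, 110 mm (its x) x 170 mm (its y), walls 4 mm thick and 25 mm high, floor 4 mm, fixed. Origin: centre of the underside. For the jars that are too wide.
- beaker: clear glass beaker, 68 mm across, 90 mm tall; a bystander, not to be moved. Origin: centre of the underside.
- wash_bottle: white plastic bottle, 60 mm across, 160 mm tall; a bystander, not to be moved. Origin: centre of the underside.
- dishes: stack of three culture dishes, 90 mm across, 45 mm tall; a bystander, not to be moved. Origin: centre of the underside.
- slide_box: flat grey and black box, 170 x 90 x 28 mm; a bystander, not to be moved. Origin: centre of the underside.
- pad: small pad of white lens paper, 60 x 60 mm, 12 mm thick; a bystander, not to be moved. Origin: centre of the underside.
Things that resemble listed ones, but are neither listed nor needed, are in the scene too. There is more than one size of the mat; the one meant has the size given above.

How it is judged (in metres and radians):
On the way, in this order (a step that is already met when the one before it is completed fails the run):
1. the canister stands upright on the mat, released (horizontal distance between canister and mat below 0.028 m and height (world z) of canister below 0.008 m and angle between canister's own z axis and vertical below 0.08 rad and linear speed of canister below 0.02 m/s and contact force between canister and the fingers below 0.1 N), for 0.2 s.
2. the block is fully home on the shaft, flat to flat (horizontal distance between block and shaft_foot below 0.004 m and z of block in the frame of shaft_foot below 0.003 m and angle between block's own z axis and vertical below 0.06 rad and angle between the x axis of block and the x axis of shaft_foot, either way round below 0.3 rad and linear speed of block below 0.02 m/s), for 0.2 s.
At the end, for the whole second after the job is handed in: Canister upright on the mat, axis within 28 mm of its centre; block on the shaft, flat to flat, within 3 mm of the platter; each 28 mm jar in a bore, within 5 mm of its floor's centre; each 34 mm jar upright on the tray's floor; all released and at rest (all of step 1 and all of step 2 and (distance between jar0 and bore0 below 0.005 m or distance between jar0 and bore1 below 0.005 m or distance between jar0 and bore2 below 0.005 m or distance between jar0 and bore3 below 0.005 m) and angle between each of jar0, jar2, jar3, jar5, jar1, jar4, jar6's own z axis and vertical below 0.15 rad and linear speed of each of jar0, jar2, jar3, jar5, jar1, jar4, jar6 below 0.02 m/s and (distance between jar2 and bore0 below 0.005 m or distance between jar2 and bore1 below 0.005 m or distance between jar2 and bore2 below 0.005 m or distance between jar2 and bore3 below 0.005 m) and (distance between jar3 and bore0 below 0.005 m or distance between jar3 and bore1 below 0.005 m or distance between jar3 and bore2 below 0.005 m or distance between jar3 and bore3 below 0.005 m) and (distance between jar5 and bore0 below 0.005 m or distance between jar5 and bore1 below 0.005 m or distance between jar5 and bore2 below 0.005 m or distance between jar5 and bore3 below 0.005 m) and x of jar1 in the frame of tray between -0.05 and 0.05 m and y of jar1 in the frame of tray between -0.08 and 0.08 m and z of each of jar1, jar4, jar6 in the frame of tray below 0.008 m and x of jar4 in the frame of tray between -0.05 and 0.05 m and y of jar4 in the frame of tray between -0.08 and 0.08 m and x of jar6 in the frame of tray between -0.05 and 0.05 m and y of jar6 in the frame of tray between -0.08 and 0.08 m); the robot touches nothing.
It fails at once if the canister is tipped by more than 0.5 rad (angle between canister's own z axis and vertical above 0.5 rad).
It fails at once if the canister is banged down on the mat (more than 80 N) (contact force between canister and mat above 80 N).
It fails at once if a bystander is moved by more than 30 mm (distance of any of beaker, wash_bottle, dishes, slide_box, pad from where it was at the start of the episode above 0.03 m).
Of jar0, jar1, jar2, jar3, jar4, jar5, jar6 only 5 to 7 are there at a start; the rules pass over those that are not, and their reading is None.
At some moment in a run one of jar0, jar1, jar2, jar3, jar4, jar5, jar6, block may be knocked a few centimetres aside while the robot is not near it.
It also fails if it takes over 210 s, if anything falls off the work surface, if the arm or the gripper's body presses on something with over 40 N, if the wrist force passes 120 N, or if a joint passes its speed limit or range.

## Robot

A 7-joint arm with a two-finger parallel gripper is mounted at the origin on the work surface. World frame = base frame: x ahead of the robot, y to its left, z up, the work surface at z = 0. Lengths are in mm, angles in rad, forces in N, time in s.
With the tool pointing down it reaches from about 425 to 950 mm from the base axis. Payload 16.7 kg.
Tool frame: the origin (TCP) lies at the very end of the fingers, on their centre line; the grasp point (between the pads) lies 19 mm behind it (pinch_z is the distance from the TCP to the grasp point, in mm); x points along the fingers, y is the direction in which the jaws open and shut, and the axes are right-handed (so a half turn about x gives the same grasp; the last joint's range is limited). The gripper opens to 94 mm and grips with 3 to 60 N. Pads are 16 mm wide; open, the fingers measure 119 mm over their backs; the gripper's body (75 mm by 177 mm) begins 78 mm behind the grasp point.
Start: joints at [1.177, 0.426, 0.074, 1.606, -0.034, 1.111, -0.067], TCP at [162.91, -655.007, 205.467] pointing down, gripper open.
Joint ranges: [-2.85, 2.85], [-0.5, 2.14], [-1.23, 1.37], [0.21, 2.46], [-1.02, 4.16], [0.16, 2.05], [-2.73, 2.73]. Speed limits (rad/s): [1.89, 1.89, 2.39, 2.39, 3.01, 3.01, 3.01].

## Interface

Orientations are given as a unit quaternion [w, x, y, z].
In Python, from station import read_state, read_camera, get_calibration, hand_in, pinch_z gives the robot as it stands.
- The arm moves only by the tool jog_arm, never from a script. Its argument "commands" is a list of rows, each a list of 7 numbers: the finger opening in mm, from 0 to 94, then the shift along the tool's x, y, z in mm, then the turn, a rotation vector about the tool's x, y, z in degrees. In form: [[hand, dx, dy, dz, wx, wy, wz], ...]. A call has 1 to 20 rows; each row shifts and turns the commanded pose from where the row before left it, along the tool's axes as they then stand; what a row does not reach is not made up. A row lasts 1/12 s, in which the tool goes at most 41.7 mm and 7.16 degrees, less where a joint would pass 70% of its speed; a pose out of reach is approached as far as the arm can. A call is refused whole if a number of a shift passes 41.7 or a number of a turn 7.16, either way. A call with a gripper value outside its range is refused whole. The fingers move at their own pace and stop on an object; "force" is the grip in N (left out, the last holds). Time passes only in rows, so rows that do not move let the fingers close. It gives the time, the measured TCP pose, the force and the opening at its end, in the units of the state.
- read_state(): the state, without advancing time (a new reading comes with each control period).
- read_camera(name): name is "scene" or "top" or "wrist"; returns the picture (400x640x3 uint8, red, green, blue); there is no depth.
- get_calibration(name): a dict with "fovy" (degrees; the focal length in pixels is half the picture's height over the tangent of half this angle, whatever the lens; pixels are square), "cx", "cy" (the principal point, pixels), "R" (3x3) and "t" (3): a world point X has camera coordinates R X + t. Camera axes: x right, y down, z forward; pixel columns grow to the right and rows downward; lengths in mm; the calibration is good to about 2 mm. A picture is of the moment at which its call begins: read the wrist's pose just before it. get_calibration takes no time and is no camera call; for the wrist camera it gives the pose at the moment of the call.
- hand_in(): hands the job in, once; it reports no verdict.
The state is a dict: "clock": time; "joint_positions": joint angles; "qd": joint speeds; "joint_torque": joint torques, N m; "tcp_pos": TCP position; "orientation": TCP orientation; "ft_force": force on the tool from outside, world axes, zero at the start; "wrist_torque": the same for the moment, N m; "width": opening from 0.0 (shut) to 1.0 (fully open).
Only numpy, scipy, OpenCV 4.12 (cv2) and the standard library are available. Lean on these libraries where they do the work, as an engineer would, in place of code of your own. Each camera call takes 0.05 s, during which the arm holds its last target.

## Working session

There is one attempt and no reset: what is moved stays moved. The work goes in short steps, Python scripts to look and compute and a tool call to move; the robot and the scene stay as the last step left them, time stands still between calls to the robot, and variables do not carry over. Pictures are saved under pics/ and viewed, and the job is handed in when it is done.

Besides the shell and the picture viewer there is one more tool, called in YAML: its name, and indented under it one key for each argument. jog_arm: Moves the arm, as the interface text tells. Its arguments: {"type":"object","properties":{"commands":{"type":"array"},"force":{"type":"number"}},"required":["commands"]}

```bash
ls; mkdir -p pics; python3 - <<'E'
from station import *
import cv2
print(read_state())
for n in ("scene","top","wrist"):
    c=get_calibration(n);print(n,c)
    cv2.imwrite(f"pics/{n}0.png",read_camera(n)[:,:,::-1])
E
```

```text
pics
{'clock': 0.0, 'joint_positions': array([ 1.17749629,  0.4267044 ,  0.07386334,  1.60662053, -0.03409052,
        1.1108093 , -0.06709721]), 'qd': array([-4.08615168e-04,  2.25907870e-04,  3.04087728e-04,  4.68461772e-04,
       -9.34478749e-04, -4.29810820e-05, -3.60867798e-04]), 'joint_torque': array([-1.42714933e-03, -9.35810065e+01,  3.66565078e+00, -4.54188466e+01,
       -4.89729003e-02,  2.01710133e-02,  8.17415093e-05]), 'tcp_pos': array([ 162.7890003 , -654.61288357,  204.78844376]), 'orientation': array([-0.08552647, -0.70176878, -0.08641397,  0.70195329]), 'ft_force': array([ 0.17035369, -0.10162249,  0.29451885]), 'wrist_torque': array([0.03683098, 0.02805751, 0.0153645 ]), 'width': 1.001466729924945}
scene {'fovy': 52.71805649247398, 'cx': 318.4214692614127, 'cy': 189.8273807177539, 'R': array([[-0.66958572,  0.74271525, -0.00538711],
       [ 0.41587782,  0.36890029, -0.83123896],
       [-0.61538655, -0.55882612, -0.55588916]]), 't': array([ 417.17101831,  -82.99526586, 1666.19137339])}
top {'fovy': 45.70509981859293, 'cx': 314.5316102283341, 'cy': 204.69284841448635, 'R': array([[-0.00692238, -0.9999677 , -0.00408524],
       [-0.98660635,  0.00749558, -0.16294699],
       [ 0.16297235,  0.00290254, -0.98662637]]), 't': array([ -41.29918947,  588.85506023, 1395.43246388])}
wrist {'fovy': 66.66698953554393, 'cx': 321.9830498211113, 'cy': 198.29392549005183, 'R': array([[ 0.24176986, -0.97033225, -0.00162861],
       [-0.93773231, -0.23407795,  0.25664301],
       [-0.24941021, -0.06052135, -0.96650489]]), 't': array([-674.3941317 ,  -26.71481424,  391.0347251 ])}
```

View pics/top0.png

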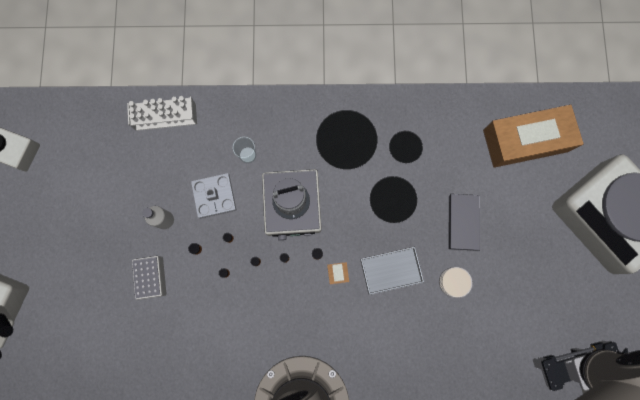

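View pics/scene0.png

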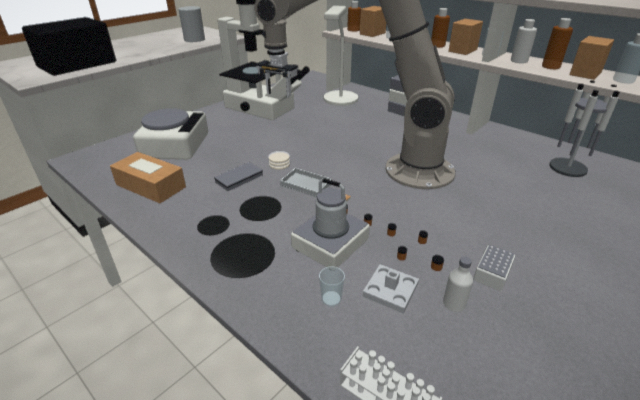

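View pics/wrist0.png

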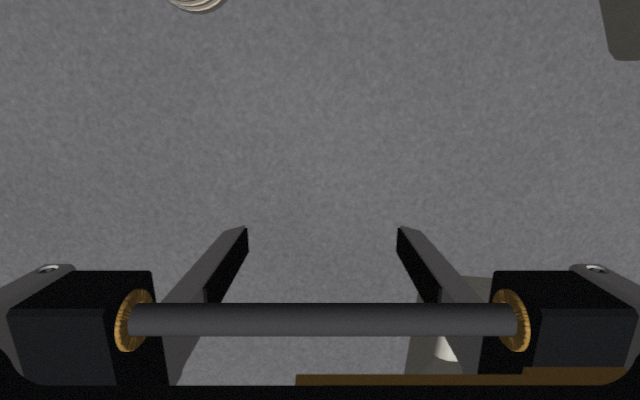

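The top view shows the canister on the rotator at about (290,195), the block at (213,195), and three mats. The middle-sized mat at (394,200) looks like the 150 mm one. There are six jars between (195,249) and (318,254), and the tray is at (392,271).

```bash
cat > h.py <<'E'
import numpy as np, cv2
from scipy.spatial.transform import Rotation as Ro
from station import *
def K(c): 
    f=200/np.tan(np.radians(c['fovy']/2)); return f
def ray(c,u,v):
    f=K(c); d=np.array([(u-c['cx'])/f,(v-c['cy'])/f,1.]); R=np.array(c['R']);t=np.array(c['t'])
    return -R.T@t, R.T@d
def onz(c,u,v,z):
    o,d=ray(c,u,v); return o+d*(z-o[2])/d[2]
def proj(c,X):
    p=np.array(c['R'])@np.array(X)+np.array(c['t']); f=K(c)
    return np.array([c['cx']+f*p[0]/p[2],c['cy']+f*p[1]/p[2]])
def tri(obs):
    A=np.zeros((3,3));b=np.zeros(3)
    for c,u,v in obs:
        o,d=ray(c,u,v);d=d/np.linalg.norm(d);P=np.eye(3)-np.outer(d,d);A+=P;b+=P@o
    X=np.linalg.solve(A,b); return X
def tool(s=None):
    s=s or read_state(); q=s['orientation']; return s['tcp_pos'],Ro.from_quat([q[1],q[2],q[3],q[0]]).as_matrix()
def plan(target=None,ydir=None):
    """remaining shift in tool axes, to TCP target with tool down and tool y along ydir (deg, mod 180)"""
    p,R=tool(); 
    yaw=np.degrees(np.arctan2(R[1,1],R[0,1]))
    print('tcp',p.round(1),'tool y yaw %.1f'%yaw,'xaxis',R[:,0].round(4),'clock',read_state()['clock'])
    if target is not None: print('shift tool xyz',(R.T@(np.array(target)-p)).round(1))
    if ydir is not None:
        d=(ydir-yaw+90)%180-90
        print('turn world yaw %.1f -> wx %.1f (other %.1f)'%(d,-d,-(d-180*np.sign(d))))
        yv=np.radians(yaw+d);x=np.array([0,0,-1.]);y=np.array([np.cos(yv),np.sin(yv),0]);T=np.c_[x,y,np.cross(x,y)]
        print('rotvec tool deg',np.degrees(Ro.from_matrix(R.T@T).as_rotvec()).round(2),'j7 %.2f'%read_state()['joint_positions'][6])
def snap(n,name,crop=None,scale=1):
    c=get_calibration(n);im=read_camera(n)[:,:,::-1].copy(); cv2.imwrite(f'pics/{name}_raw.png',im)
    np.save(f'pics/{name}.npy',c,allow_pickle=True); zoom(name,name,crop,scale) 
def zoom(name,out,crop=None,scale=1):
    im=cv2.imread(f'pics/{name}_raw.png')
    if crop: x0,y0,x1,y1=crop; im=im[y0:y1,x0:x1]
    cv2.imwrite(f'pics/{out}.png',cv2.resize(im,None,fx=scale,fy=scale,interpolation=cv2.INTER_CUBIC))
def cal(name): return np.load(f'pics/{name}.npy',allow_pickle=True).item()
E
python3 - <<'E'
from h import *
for n in ('top','scene'): cv2.imwrite(f'pics/{n}0_raw.png',cv2.imread(f'pics/{n}0.png')); np.save(f'pics/{n}0.npy',get_calibration(n),allow_pickle=True)
zoom('top0','t0z',(180,130,430,300),3.2)
c=cal('top0')
for n,u,v,z in [('mat',394,200,4),('big',347,139,4),('sm',406,147,4),('tray',392,271,25),('block',213,195,22),('hub',212,192,64),('handle',289,189,239),('rot',291,202,76),('j',195,249,36),('j',228,238,36),('j',224,273,36),('j',256,262,36),('j',285,258,36),('j',318,254,36),('pad',339,273,12)]:
    print(n,onz(c,u,v,z).round(0))
plan([500,0,300],0)
w=get_calibration('wrist');p,R=tool();print(R.round(3)); cc=-w['R'].T@w['t'];print('cam in tool',R.T@(cc-p),'\n',R.T@w['R'].T)
E
```

```text
mat [ 609. -295.    4.]
big [ 809. -151.    4.]
sm [ 781. -339.    4.]
tray [ 388. -278.   25.]
block [626. 270.  22.]
hub [627. 264.  64.]
handle [600.  21. 239.]
rot [593.  25.  76.]
j [457. 317.  36.]
j [490. 218.  36.]
j [385. 227.  36.]
j [417. 132.  36.]
j [428.  45.  36.]
j [440. -55.  36.]
pad [ 383. -119.   12.]
tcp [ 162.9 -654.7  205. ] tool y yaw -76.0 xaxis [-3.e-04  9.e-04 -1.e+00] clock 0.15
shift tool xyz [ -94.6 -554.1 -485.2]
turn world yaw 76.0 -> wx -76.0 (other 104.0)
rotvec tool deg [-7.603e+01 -3.000e-02  5.000e-02] j7 -0.07
[[-0.     0.241 -0.97 ]
 [ 0.001 -0.97  -0.241]
 [-1.    -0.001  0.   ]]
cam in tool [-1.78831589e+02  1.61741806e-01 -7.47944371e+01] 
 [[ 5.38616526e-04 -2.56584262e-01  9.66521715e-01]
 [ 9.99999765e-01  5.48907627e-04 -4.11553444e-04]
 [-4.24933005e-04  9.66521710e-01  2.56584497e-01]]
```

View pics/t0z.png

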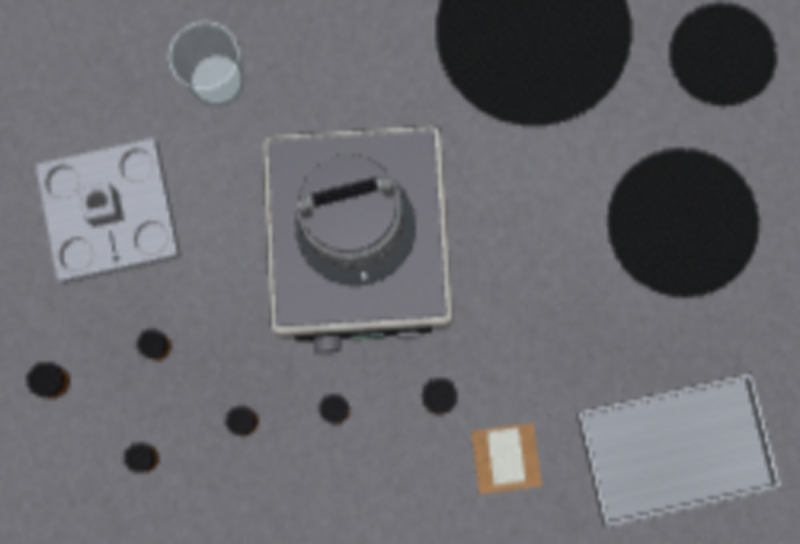

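jog_arm:
  commands:
    - [94,-10,0,0,-6.8,0,0]
    - [94,-10,0,0,-6.8,0,0]
    - [94,-10,0,0,-6.8,0,0]
    - [94,-10,0,0,-6.8,0,0]
    - [94,-10,0,0,-6.8,0,0]
    - [94,-10,0,0,-6.8,0,0]
    - [94,-10,0,0,-6.8,0,0]
    - [94,-10,0,0,-6.8,0,0]
    - [94,-10,0,0,-6.8,0,0]
    - [94,-10,0,0,-6.8,0,0]
    - [94,-10,0,0,-6.8,0,0]
    - [94,-10,0,0,-6.8,0,0]
    - [94,-10,0,0,-6.8,0,0]
  force: 30

```text
clock: 1.23
tcp_pos: [162.8, -654.9, 335.7]
orientation: [0.552, 0.442, 0.552, -0.442]
ft_force: [0.4, -1.3, -0.4]
width: 0.995
```

jog_arm:
  commands:
    - [94,0,27,-26,0,0,0]
    - [94,0,27,-26,0,0,0]
    - [94,0,27,-26,0,0,0]
    - [94,0,27,-26,0,0,0]
    - [94,0,27,-26,0,0,0]
    - [94,0,27,-26,0,0,0]
    - [94,0,27,-26,0,0,0]
    - [94,0,27,-26,0,0,0]
    - [94,0,27,-26,0,0,0]
    - [94,0,27,-26,0,0,0]
    - [94,0,27,-26,0,0,0]
    - [94,0,27,-26,0,0,0]
    - [94,0,27,-26,0,0,0]
    - [94,0,27,-26,0,0,0]
    - [94,0,27,-26,0,0,0]
    - [94,0,27,-26,0,0,0]
    - [94,0,27,-26,0,0,0]
    - [94,0,27,-26,0,0,0]
    - [94,0,27,-26,0,0,0]
    - [94,0,27,-26,0,0,0]

```text
clock: 2.9
tcp_pos: [579.6, -29.9, 335.4]
orientation: [0.551, 0.443, 0.551, -0.443]
ft_force: [0.1, -1.2, 0.2]
width: 1.001
```

```bash
python3 - <<'E'
from h import *
plan([600,21,330],13)
snap('wrist','w1')
E
```

```text
tcp [579.6 -29.9 335.4] tool y yaw 12.3 xaxis [-0.e+00 -1.e-04 -1.e+00] clock 2.9
shift tool xyz [  5.4  30.8 -45.4]
turn world yaw 0.7 -> wx -0.7 (other 179.3)
rotvec tool deg [-0.66  0.01  0.  ] j7 0.01
```

View pics/w1.png

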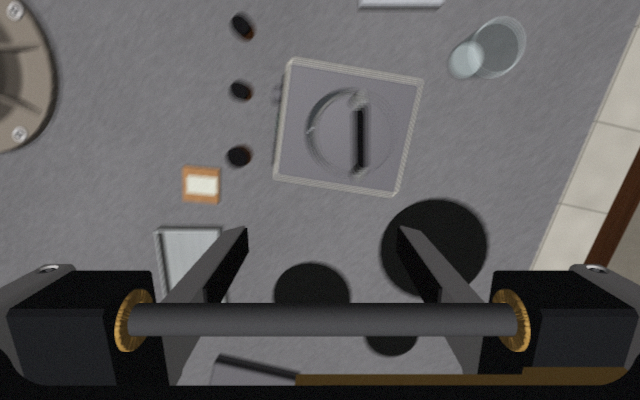

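The wrist view shows the handle bar running from about (360,98) to (361,172), nearly along tool z. Next I'll triangulate it against the top view, where it sits at (288,189.7).

```bash
python3 - <<'E'
from h import *
c=cal('w1');t=cal('top0')
X=tri([(c,361,136),(t,288,189.7)]);print(X,proj(c,X),proj(t,X))
for z in (233,239,245): print(z,onz(c,361,136,z),onz(t,288,189.7,z))
a=onz(c,360,98,245);b=onz(c,361.5,172,245);print('bar dir',np.degrees(np.arctan2(*(b-a)[1::-1])),np.linalg.norm(b-a))
zoom('w1','w1z',(260,40,440,210),4)
E
```

```text
[616.50761416  30.87525958 137.58252744] [361.91734893 137.04486744] [287.66688926 190.18563207]
233 [602.1675054   34.62527945 233.        ] [599.00237206  24.22782446 233.        ]
239 [601.35365653  34.80003578 239.        ] [597.81289404  23.86968047 239.        ]
245 [600.53980767  34.9747921  245.        ] [596.62341601  23.51153648 245.        ]
bar dir -74.58290119380973 63.149415197736616
```

View pics/w1z.png

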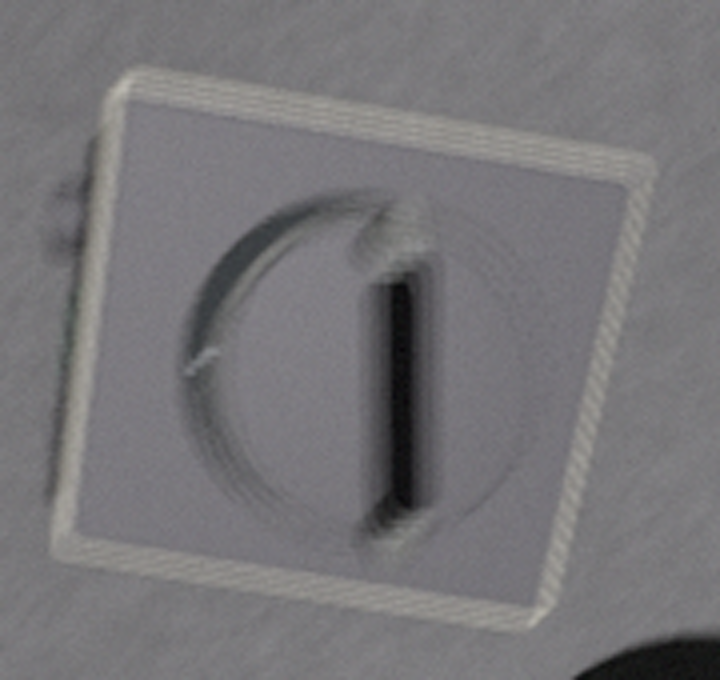

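The picture is blurred because the arm was still moving. I'll move over the handle, settle and look again.

jog_arm:
  commands:
    - [94,8,8,-12,-0.7,0,0]
    - [94,8,8,-12,0,0,0]
    - [94,8,8,-12,0,0,0]
    - [94,8,6,-12,0,0,0]
    - [94,0,0,0,0,0,0]
    - [94,0,0,0,0,0,0]
    - [94,0,0,0,0,0,0]

```text
clock: 3.53
tcp_pos: [597.4, 21.0, 303.5]
orientation: [0.554, 0.44, 0.553, -0.44]
ft_force: [0.1, -0.6, 0.1]
width: 1.0
```

```bash
python3 - <<'E'
from h import *
plan([600,21,330],13)
snap('wrist','w2')
print(read_state()['qd'].round(3))
E
```

```text
tcp [597.4  21.  303.5] tool y yaw 13.0 xaxis [-1.e-04 -5.e-04 -1.e+00] clock 3.5333
shift tool xyz [-26.5   2.5   0.6]
turn world yaw -0.0 -> wx 0.0 (other -180.0)
rotvec tool deg [0.02 0.03 0.01] j7 -0.10
[ 0.004 -0.002 -0.001 -0.003  0.    -0.002 -0.004]
```

View pics/w2.png

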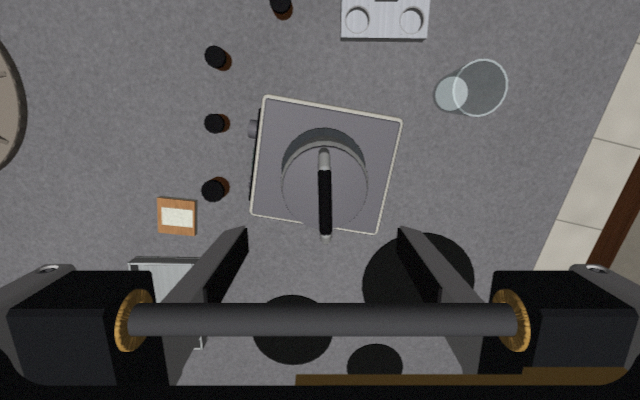

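The picture is sharp now. The bar runs from (324,168) to (325,233), with its middle at about (324.5,201).

```bash
python3 - <<'E'
from h import *
c=cal('w2');t=cal('top0')
for z in (230,245):
  print(z,onz(c,324.5,201,z),onz(t,288,189.7,z))
print(tri([(c,324.5,201),(t,288,189.7)]))
a=onz(c,324,168,245);b=onz(c,325,233,245);print('bar dir',np.degrees(np.arctan2(*(b-a)[1::-1])),np.linalg.norm(b-a))
print(proj(t,[603,21,0.]), 'mat',onz(t,394,200,4))
zoom('w2','w2z',(240,90,420,250),4)
E
```

```text
230 [598.76375899  26.37189328 230.        ] [599.59711107  24.40689646 230.        ]
245 [597.70415321  30.36611792 245.        ] [596.62341601  23.51153648 245.        ]
[599.75467187  24.92310218 225.67260768]
bar dir -75.98255280263714 54.579891487233155
[293.41354455 202.81489978] mat [ 608.87991941 -295.02624146    4.        ]
```

View pics/w2z.png

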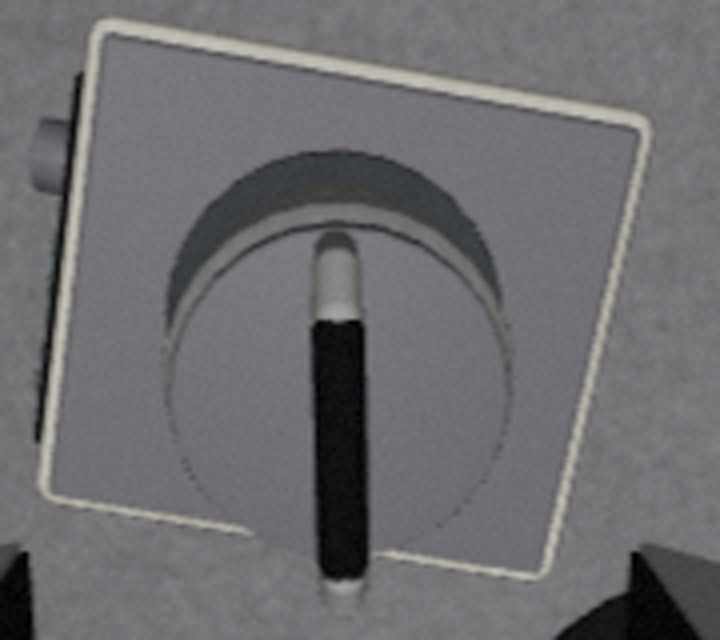

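jog_arm:
  commands:
    - [60,20,1,-4,0,0,0]
    - [60,20,0,0,0,0,0]
    - [60,20,0,0,0,0,0]
    - [60,15,0,0,0,0,0]
    - [60,7,0,0,0,0,0]
    - [0,0,0,0,0,0,0]
    - [0,0,0,0,0,0,0]
    - [0,0,0,0,0,0,0]
    - [0,0,0,0,0,0,0]
    - [0,0,0,0,0,0,0]
    - [0,0,0,0,0,0,0]
    - [0,0,0,0,0,0,0]
  force: 45

```text
clock: 4.58
tcp_pos: [597.8, 26.2, 221.8]
orientation: [0.554, 0.44, 0.554, -0.44]
ft_force: [-0.0, -0.5, 0.1]
width: 0.189
```

```bash
python3 - <<'E'
from h import *
plan([600,21,330],13)
s=read_state();print(s['width']*94,s['ft_force'],s['wrist_torque'])
snap('wrist','w3')
E
```

```text
tcp [597.8  26.2 221.8] tool y yaw 13.1 xaxis [ 4.e-04 -0.e+00 -1.e+00] clock 4.5833
shift tool xyz [-108.2    1.1    5.6]
turn world yaw -0.1 -> wx 0.1 (other -179.9)
rotvec tool deg [ 0.07  0.01 -0.02] j7 -0.15
17.7972963174141 [-0.01600673 -0.49177451  0.07778948] [ 0.01034948 -0.11137456  0.03233275]
```

View pics/w3.png

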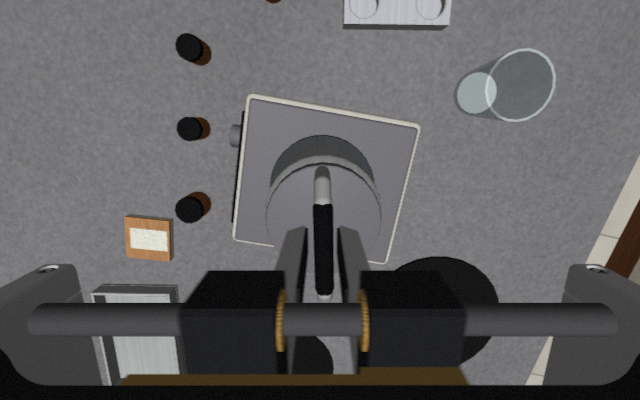

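The fingers are still closing around the bar (17.8 mm), so I'll give them more time and then lift.

jog_arm:
  commands:
    - [0,0,0,0,0,0,0]
    - [0,0,0,0,0,0,0]
    - [0,0,0,0,0,0,0]
    - [0,0,0,0,0,0,0]
    - [0,-3,0,0,0,0,0]
    - [0,-8,0,0,0,0,0]
    - [0,-12,0,0,0,0,0]
    - [0,-12,0,0,0,0,0]
    - [0,-12,0,0,0,0,0]
    - [0,-12,0,0,0,0,0]
    - [0,-8,0,0,0,0,0]
    - [0,-3,0,0,0,0,0]
    - [0,0,0,0,0,0,0]
    - [0,0,0,0,0,0,0]

```text
clock: 5.8
tcp_pos: [597.5, 26.0, 291.3]
orientation: [0.554, 0.44, 0.554, -0.44]
ft_force: [-0.5, -0.1, -5.8]
width: 0.111
```

```bash
python3 - <<'E'
from h import *
plan([609,-295,292],13)
s=read_state();print(s['width']*94,s['ft_force'],s['wrist_torque'])
snap('wrist','w4'); snap('scene','s4',(200,130,420,300),3.5);
snap('top','t4',(180,130,430,300),3.2);
E
```

```text
tcp [597.5  26.  291.3] tool y yaw 13.1 xaxis [-3.e-04 -1.e-04 -1.e+00] clock 5.8
shift tool xyz [ -0.7 -61.3 315.3]
turn world yaw -0.1 -> wx 0.1 (other -179.9)
rotvec tool deg [0.06 0.   0.02] j7 -0.11
10.451802035200448 [-0.47927715 -0.05714265 -5.75057913] [-0.08025971 -0.10063238  0.00960705]
```

View pics/s4.png

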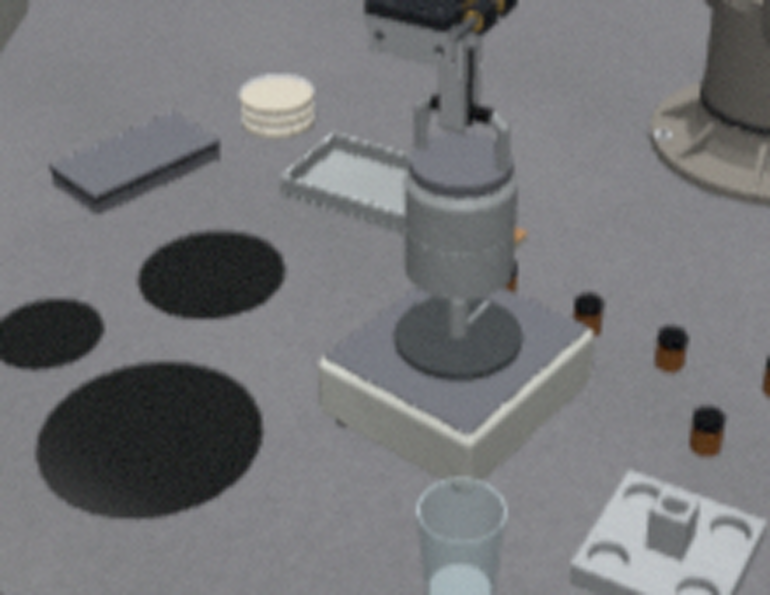

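View pics/w4.png

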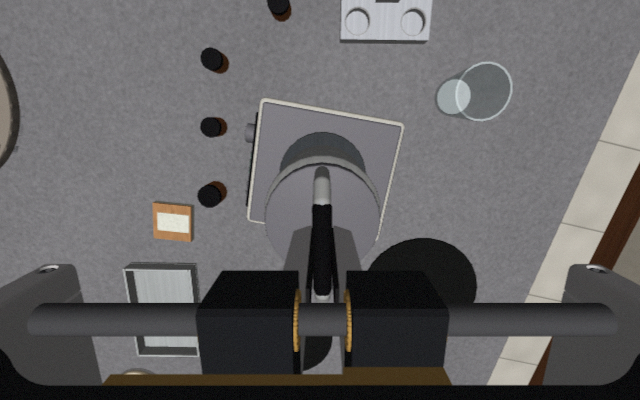

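The canister is lifted upright and clears the shaft (weight 5.8 N). I'll check the mat centre and size in both the top and scene views.

```bash
python3 - <<'E'
from h import *
for nm,crop in (('top0',(355,165,430,235)),('scene0',(225,185,300,230))):
  c=cal(nm);im=cv2.imread(f'pics/{nm}_raw.png',0);x0,y0,x1,y1=crop
  m=(im[y0:y1,x0:x1]<45).astype(np.uint8)
  n,l,st,ce=cv2.connectedComponentsWithStats(m);i=1+np.argmax(st[1:,4])
  cn=cv2.findContours((l==i).astype(np.uint8),0,1)[0][0].reshape(-1,2)+[x0,y0]
  P=np.array([onz(c,u,v,4)[:2] for u,v in cn]);ctr=(P.max(0)+P.min(0))/2
  print(nm,ctr,P.max(0)-P.min(0))
E
```

```text
top0 [ 611.09769213 -292.07420206] [143.57234827 144.71295173]
scene0 [ 616.69820453 -287.05198213] [140.96556642 140.80362435]
```

jog_arm:
  commands:
    - [0,0,-1,6,0,0,0]
    - [0,0,-2,12,0,0,0]
    - [0,0,-4,20,0,0,0]
    - [0,0,-4,22,0,0,0]
    - [0,0,-4,22,0,0,0]
    - [0,0,-4,22,0,0,0]
    - [0,0,-4,22,0,0,0]
    - [0,0,-4,22,0,0,0]
    - [0,0,-4,22,0,0,0]
    - [0,0,-4,22,0,0,0]
    - [0,0,-4,22,0,0,0]
    - [0,0,-4,22,0,0,0]
    - [0,0,-4,22,0,0,0]
    - [0,0,-4,20,0,0,0]
    - [0,0,-4,18,0,0,0]
    - [0,0,-2,10,0,0,0]
    - [0,0,-1,6,0,0,0]
    - [0,0,0,0,0,0,0]
    - [0,0,0,0,0,0,0]

```text
clock: 7.53
tcp_pos: [611.7, -290.2, 291.4]
orientation: [0.554, 0.44, 0.554, -0.44]
ft_force: [-0.0, 0.8, -5.4]
width: 0.114
```

jog_arm:
  commands:
    - [0,5,0,0,0,0,0]
    - [0,12,0,0,0,0,0]
    - [0,18,0,0,0,0,0]
    - [0,18,0,0,0,0,0]
    - [0,18,0,0,0,0,0]
    - [0,18,0,0,0,0,0]
    - [0,18,0,0,0,0,0]
    - [0,12,0,0,0,0,0]
    - [0,8,0,0,0,0,0]
    - [0,5,0,0,0,0,0]
    - [0,3,0,0,0,0,0]
    - [0,3,0,0,0,0,0]
    - [0,0,0,0,0,0,0]
    - [0,0,0,0,0,0,0]

```text
clock: 8.7
tcp_pos: [611.9, -290.9, 154.0]
orientation: [0.554, 0.44, 0.553, -0.44]
ft_force: [0.8, -0.8, -6.1]
width: 0.114
```

```bash
python3 - <<'E'
from h import *
plan([612,-291,141],13)
s=read_state();print(s['width']*94,s['ft_force'],s['wrist_torque'])
snap('wrist','w5'); snap('scene','s5',(200,130,420,300),3.5);
snap('top','t5',(180,130,430,300),3.2);
E
```

```text
tcp [ 611.9 -290.9  154. ] tool y yaw 13.1 xaxis [ 6.e-04 -3.e-04 -1.e+00] clock 8.7
shift tool xyz [13.   0.   0.1]
turn world yaw -0.1 -> wx 0.1 (other -179.9)
rotvec tool deg [ 0.06  0.02 -0.03] j7 0.32
10.71257083901171 [ 0.79050816 -0.77880125 -6.10414637] [-0.05161597 -0.06240508  0.01906719]
```

View pics/s5.png

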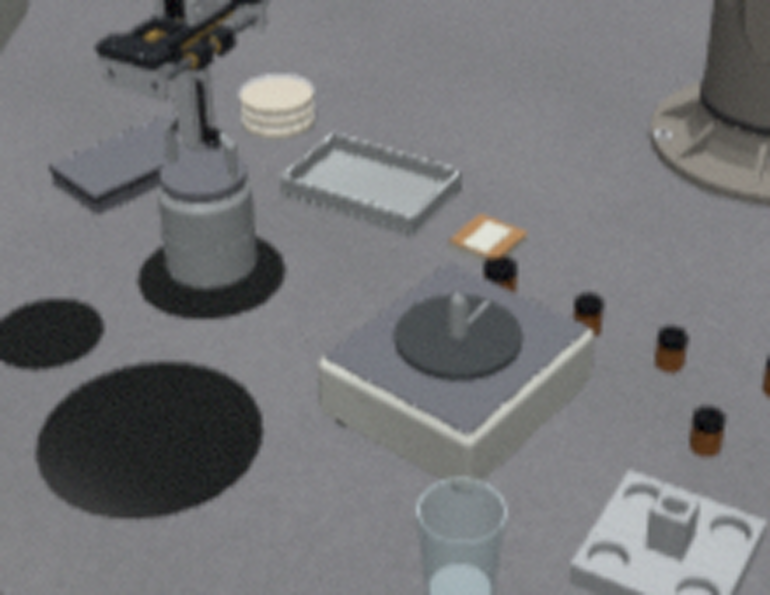

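View pics/t5.png

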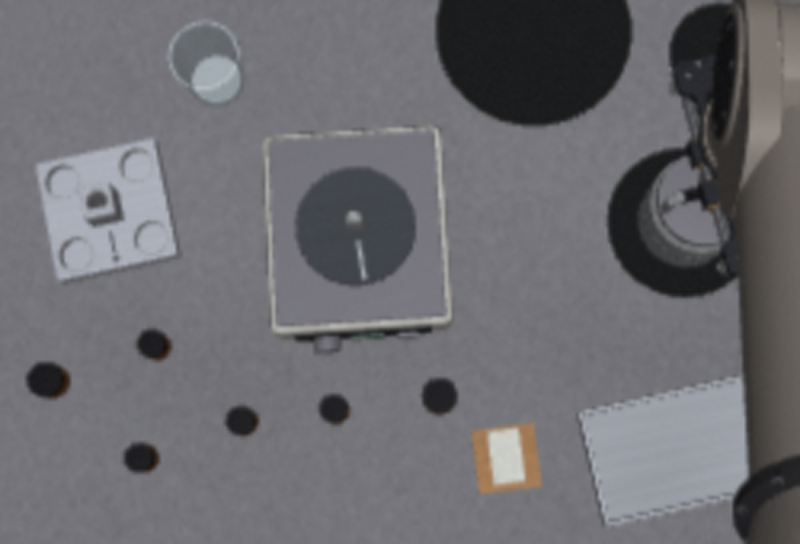

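The canister is centred over the mat, with 13 mm left to go down.

jog_arm:
  commands:
    - [0,2,0,0,0,0,0]
    - [0,2,0,0,0,0,0]
    - [0,2,0,0,0,0,0]
    - [0,2,0,0,0,0,0]
    - [0,1,0,0,0,0,0]
    - [0,1,0,0,0,0,0]
    - [0,0.5,0,0,0,0,0]
    - [0,0.5,0,0,0,0,0]
    - [0,0.5,0,0,0,0,0]
    - [0,0.5,0,0,0,0,0]
    - [0,0,0,0,0,0,0]

```text
clock: 9.77
tcp_pos: [611.6, -290.9, 141.4]
orientation: [0.554, 0.44, 0.554, -0.44]
ft_force: [-0.2, 0.5, -5.5]
width: 0.113
```

jog_arm:
  commands:
    - [0,0.5,0,0,0,0,0]
    - [0,0.5,0,0,0,0,0]
    - [0,0,0,0,0,0,0]

```text
clock: 10.02
tcp_pos: [611.9, -290.9, 140.6]
orientation: [0.554, 0.44, 0.554, -0.44]
ft_force: [0.4, 0.0, -4.1]
width: 0.113
```

jog_arm:
  commands:
    - [0,0.4,0,0,0,0,0]
    - [0,0.4,0,0,0,0,0]
    - [0,0,0,0,0,0,0]

```text
clock: 10.27
tcp_pos: [612.0, -291.0, 140.6]
orientation: [0.554, 0.44, 0.553, -0.44]
ft_force: [-3.0, 0.8, 5.4]
width: 0.114
```

It has touched down. I'll release it and go straight up, clear of the handle.

jog_arm:
  commands:
    - [30,0,0,0,0,0,0]
    - [40,0,0,0,0,0,0]
    - [40,0,0,0,0,0,0]
    - [40,0,0,0,0,0,0]
    - [40,0,0,0,0,0,0]
    - [40,-5,0,0,0,0,0]
    - [40,-20,0,0,0,0,0]
    - [40,-30,0,0,0,0,0]
    - [40,-30,0,0,0,0,0]
    - [40,-25,0,0,0,0,0]
    - [40,-10,0,0,0,0,0]

```text
clock: 11.18
tcp_pos: [612.9, -291.0, 264.1]
orientation: [0.555, 0.44, 0.552, -0.439]
ft_force: [-0.1, 0.5, -0.1]
width: 0.426
```

```bash
python3 - <<'E'
from h import *
plan([626,265,200],13)
snap('scene','s6',(200,130,420,300),3.5);
# top-view block & shaft
t=cal('top0')
Z=lambda x,y:(180+x/3.2,130+y/3.2)
c4=[Z(*p) for p in ((37,163),(154,139),(177,256),(60,281))]
P=np.array([onz(t,u,v,22) for u,v in c4]);print(P.round(0),P.mean(0))
for i in range(4): d=P[(i+1)%4]-P[i];print(np.linalg.norm(d[:2]),np.degrees(np.arctan2(d[1],d[0])))
b=np.array([onz(t,*Z(*p),22) for p in ((62,181),(138,165),(152,237),(76,253))]);print('bores',b.round(0),b.mean(0))
l=onz(t,*Z(114,262),22)-onz(t,*Z(111,233),22);print('block line yaw',np.degrees(np.arctan2(l[1],l[0])))
pl=onz(t,*Z(356,226),85);print('platter c',pl)
l=onz(t,*Z(365,280),85)-onz(t,*Z(358,240),85);print('shaft line yaw',np.degrees(np.arctan2(l[1],l[0])))
e=onz(t,*Z(365,280),85)-pl;print(np.degrees(np.arctan2(e[1],e[0])),np.linalg.norm(e))
print('shaft top',onz(t,*Z(354,217),125))
E
```

```text
tcp [ 612.9 -291.   264.1] tool y yaw 13.1 xaxis [ 0.0042 -0.0017 -1.    ] clock 11.1833
shift tool xyz [  63.2  138.2 -538.8]
turn world yaw -0.1 -> wx 0.1 (other -179.9)
rotvec tool deg [ 0.07  0.15 -0.21] j7 0.37
[[671. 339.  22.]
 [694. 225.  22.]
 [578. 200.  22.]
 [555. 312.  22.]] [624.48279481 268.78789588  22.        ]
116.20444779680452 -78.5151630405536
118.77381173527752 -167.89977404978393
114.89113222083527 101.82864360708831
119.48446494682123 12.727410879409513
bores [[653. 313.  22.]
 [668. 240.  22.]
 [597. 224.  22.]
 [582. 298.  22.]] [624.98227923 268.79511445  22.        ]
block line yaw -172.6300333867317
platter c [595.22635631  23.34069108  85.        ]
shaft line yaw -170.16633540762928
-170.62523959785602 51.29229423442766
shaft top [596.5025247  23.0459617 125.       ]
```

View pics/s6.png

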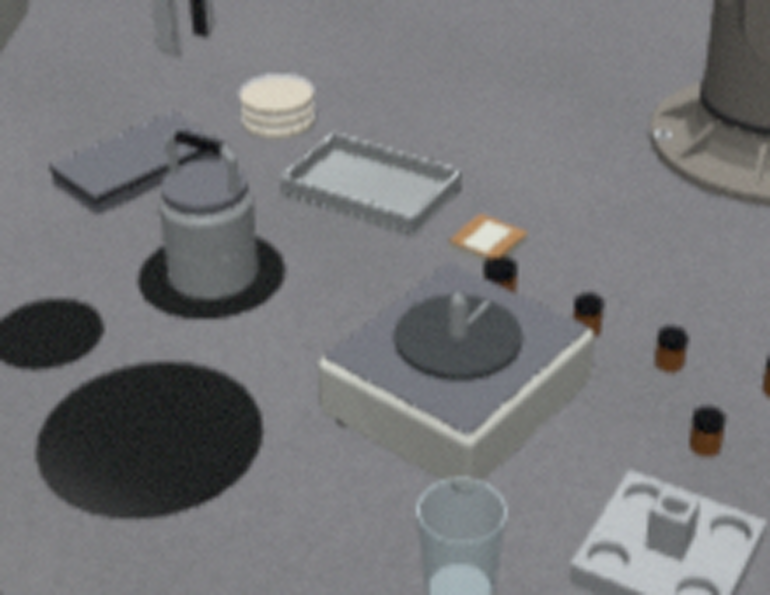

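The canister stands on the mat, released. The block's yaw is about -168° and the shaft flat's about -170°, so hardly any turn is needed. Next I'll go over the block for a close look.

jog_arm:
  commands:
    - [60,0,2,-8,0,0,0]
    - [60,0,5,-20,0,0,0]
    - [60,0,7,-29,0,0,0]
    - [60,0,8,-31,0,0,0]
    - [60,0,8,-31,0,0,0]
    - [60,0,8,-31,0,0,0]
    - [60,0,8,-31,0,0,0]
    - [60,0,8,-31,0,0,0]
    - [60,0,8,-31,0,0,0]
    - [60,0,8,-31,0,0,0]
    - [60,0,8,-31,0,0,0]
    - [60,0,8,-31,0,0,0]
    - [60,0,8,-31,0,0,0]
    - [60,10,8,-31,0,0,0]
    - [60,10,8,-31,0,0,0]
    - [60,10,8,-31,0,0,0]
    - [60,15,8,-31,0,0,0]
    - [60,15,7,-31,0,0,0]
    - [60,10,5,-20,0,0,0]
    - [60,5,0,0,0,0,0]

```text
clock: 12.9
tcp_pos: [620.1, 273.8, 181.4]
orientation: [0.554, 0.437, 0.557, -0.439]
ft_force: [-0.3, 0.4, -0.2]
width: 0.639
```

jog_arm:
  commands:
    - [60,0,0,0,0,0,0]
    - [60,0,0,0,0,0,0]
    - [60,0,0,0,0,0,0]
    - [60,0,0,0,0,0,0]

```text
clock: 13.23
tcp_pos: [624.0, 267.0, 185.1]
orientation: [0.553, 0.44, 0.553, -0.44]
ft_force: [-0.3, 0.0, -0.3]
width: 0.641
```

```bash
python3 - <<'E'
from h import *
plan([625,269,100],12)
snap('wrist','w7');
E
```

```text
tcp [624.  267.  185.1] tool y yaw 13.0 xaxis [ 6.e-04 -3.e-04 -1.e+00] clock 13.2333
shift tool xyz [85.1  1.3 -1.7]
turn world yaw -1.0 -> wx 1.0 (other -179.0)
rotvec tool deg [ 0.97  0.02 -0.03] j7 -0.57
```

View pics/w7.png

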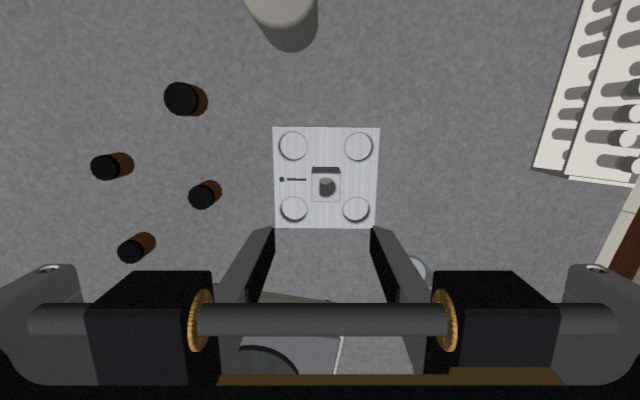

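The block sits square to the jaws. The hub top is at about (326,187) and the mark runs left, along tool −y, at yaw ≈ −167°.

```bash
python3 - <<'E'
from h import *
c=cal('w7');zoom('w7','w7z',(265,120,390,235),6)
print(onz(c,326,187,64))
E
```

```text
[626.96875693 274.47102881  64.        ]
```

View pics/w7z.png

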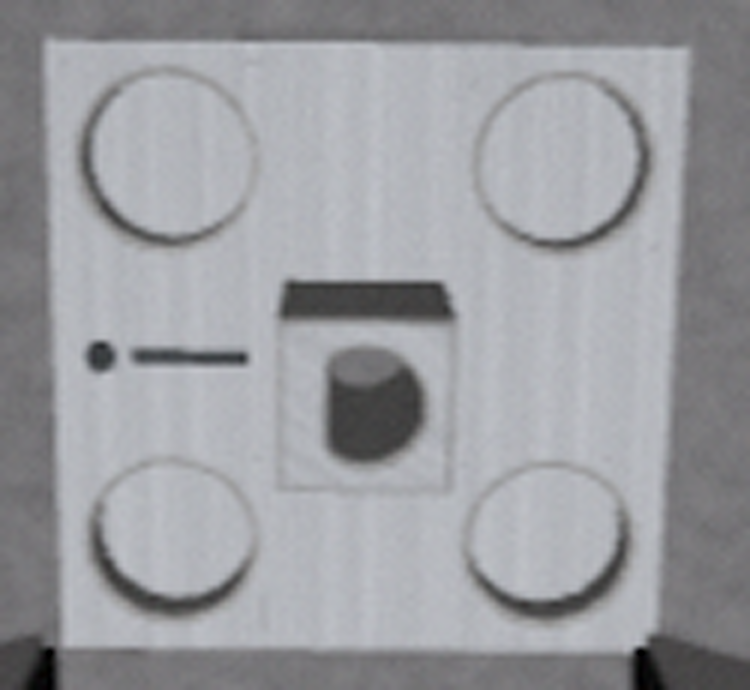

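```bash
python3 - <<'E'
from h import *
c=cal('w7')
Z=lambda x,y:(265+x/6,120+y/6)
P=np.array([onz(c,*Z(*p),22) for p in ((45,42),(688,47),(655,650),(62,650))]);print(P.round(1),P.mean(0))
d=P[1]-P[0];print(np.degrees(np.arctan2(d[1],d[0])),np.linalg.norm(d));d=P[2]-P[3];print(np.degrees(np.arctan2(d[1],d[0])),np.linalg.norm(d));
H=np.array([onz(c,*Z(*p),64) for p in ((278,317),(455,317),(452,490),(280,490))]);print(H.round(1),H.mean(0),np.linalg.norm(H[1]-H[0]),np.linalg.norm(H[2]-H[1]))
t=cal('top0');print('tri hub', tri([(c,326,187.2),(t,180+100/3.2,130+203/3.2)]))
plan(list(H.mean(0)[:2])+[28],12)
E
```

```text
[[557.2 317.7  22. ]
 [671.9 343.3  22. ]
 [697.3 229.   22. ]
 [582.3 202.5  22. ]] [627.17696263 273.11884697  22.        ]
12.558547604459559 117.42513883302111
12.974102816543136 118.09450564056166
[[609.4 285.3  64. ]
 [638.1 291.9  64. ]
 [644.8 262.8  64. ]
 [616.2 256.2  64. ]] [627.11155512 274.04696287  64.        ] 29.45270850764157 29.875180416714194
tri hub [627.35391354 270.39518022  44.93928119]
tcp [624.1 267.2 185.2] tool y yaw 13.0 xaxis [ 8.e-04 -1.e-04 -1.e+00] clock 13.2833
shift tool xyz [157.2   4.4  -6. ]
turn world yaw -1.0 -> wx 1.0 (other -179.0)
rotvec tool deg [ 0.97  0.02 -0.04] j7 -0.57
```

jog_arm:
  commands:
    - [60,10,2,-3,0,0,0]
    - [60,25,2,-3,0,0,0]
    - [60,30,0,0,0,0,0]
    - [60,30,0,0,0,0,0]
    - [60,25,0,0,0,0,0]
    - [60,20,0,0,0,0,0]
    - [60,12,0,0,0,0,0]
    - [60,5,0,0,0,0,0]
    - [0,0,0,0,0,0,0]
    - [0,0,0,0,0,0,0]
    - [0,0,0,0,0,0,0]
    - [0,0,0,0,0,0,0]
    - [0,0,0,0,0,0,0]
    - [0,0,0,0,0,0,0]
    - [0,0,0,0,0,0,0]
    - [0,0,0,0,0,0,0]
  force: 55

```text
clock: 14.62
tcp_pos: [626.5, 275.2, 28.8]
orientation: [0.554, 0.44, 0.553, -0.44]
ft_force: [-1.5, -1.4, 6.8]
width: 0.317
```

```bash
python3 - <<'E'
from h import *
plan([627.2,273.7,28],12.8)
s=read_state();print(s['width']*94,s['ft_force'])
snap('wrist','w8');
E
```

```text
tcp [626.5 275.2  28.8] tool y yaw 13.0 xaxis [ 1.1e-03  3.0e-04 -1.0e+00] clock 14.6167
shift tool xyz [0.8 0.3 1.7]
turn world yaw -0.2 -> wx 0.2 (other -179.8)
rotvec tool deg [ 0.25 -0.01 -0.06] j7 -0.67
29.767892629937066 [-1.45724692 -1.41222872  6.84851631]
```

View pics/w8.png

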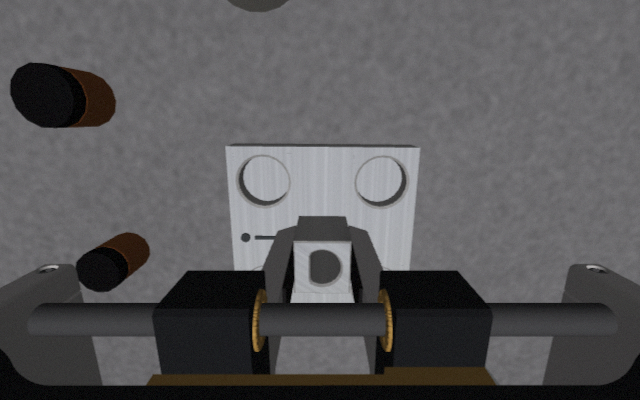

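The hub is held at 29.8 mm. I'll lift it, carry it past the shaft, and look at the shaft and hub together.

jog_arm:
  commands:
    - [0,-4,0,0,0,0,0]
    - [0,-10,0,0,0,0,0]
    - [0,-18,0,0,0,0,0]
    - [0,-22,0,0,0,0,0]
    - [0,-22,0,0,0,0,0]
    - [0,-22,0,0,0,0,0]
    - [0,-22,0,0,0,0,0]
    - [0,-15,0,0,0,0,0]
    - [0,-6,0,0,0,0,0]
    - [0,0,0,0,0,0,0]

```text
clock: 15.5
tcp_pos: [626.6, 275.3, 170.2]
orientation: [0.554, 0.441, 0.553, -0.439]
ft_force: [1.1, 0.8, -5.9]
width: 0.313
```

jog_arm:
  commands:
    - [0,0,-2,6,0,0,0]
    - [0,0,-4,12,0,0,0]
    - [0,0,-6,18,0,0,0]
    - [0,0,-7,22,0,0,0]
    - [0,0,-7,22,0,0,0]
    - [0,0,-7,22,0,0,0]
    - [0,0,-7,22,0,0,0]
    - [0,0,-7,22,0,0,0]
    - [0,0,-7,22,0,0,0]
    - [0,0,-7,22,0,0,0]
    - [0,0,-7,22,0,0,0]
    - [0,0,-7,22,0,0,0]
    - [0,0,-7,22,0,0,0]
    - [0,0,-7,22,0,0,0]
    - [0,0,-7,20,0,0,0]
    - [0,0,-5,14,0,0,0]
    - [0,0,-3,8,0,0,0]
    - [0,0,0,0,0,0,0]
    - [0,0,0,0,0,0,0]
    - [0,0,0,0,0,0,0]

```text
clock: 17.17
tcp_pos: [597.0, -59.2, 168.5]
orientation: [0.554, 0.44, 0.554, -0.439]
ft_force: [1.1, 0.6, -5.3]
width: 0.317
```

```bash
python3 - <<'E'
from h import *
plan([597,24,168],10)
s=read_state();print(s['width']*94,s['ft_force'])
snap('wrist','w9');
E
```

```text
tcp [597.  -59.2 168.5] tool y yaw 13.1 xaxis [-2.e-04  6.e-04 -1.e+00] clock 17.1667
shift tool xyz [  0.5  18.9 -81. ]
turn world yaw -3.1 -> wx 3.1 (other -176.9)
rotvec tool deg [ 3.12 -0.04  0.01] j7 -0.04
29.766079443676478 [ 1.08356762  0.55019128 -5.25516901]
```

View pics/w9.png

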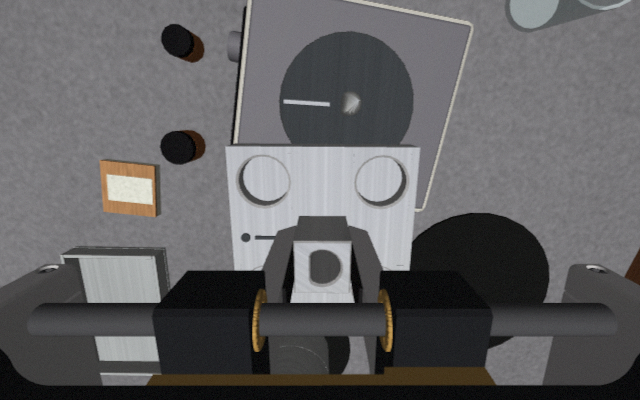

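The view shows the shaft at (351,102) with its line running left to (284,102), and the held hub at (323,266). Zooming in on both.

```bash
python3 - <<'E'
from h import *
zoom('w9','w9a',(270,20,430,150),5);zoom('w9','w9b',(225,140,425,310),4)
E
```

```text
(no output)
```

View pics/w9a.png

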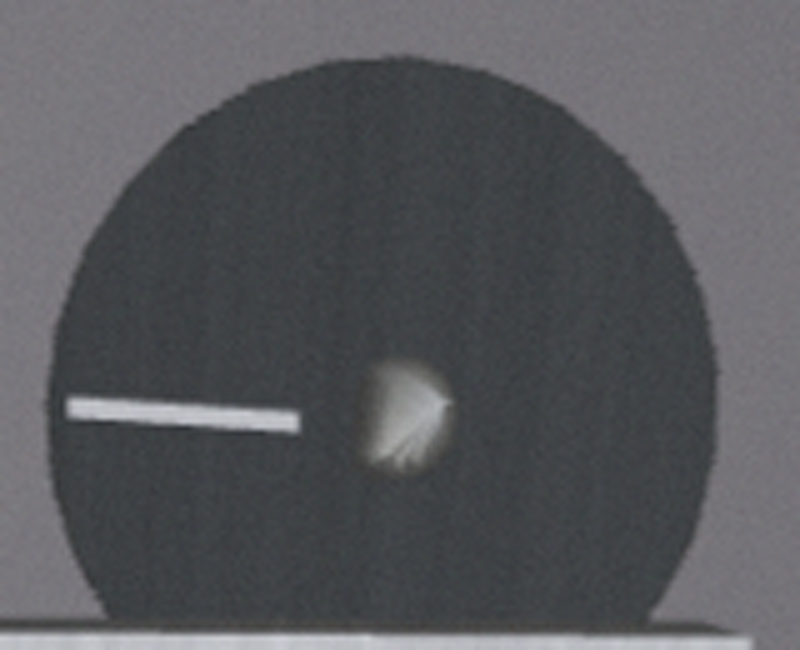

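View pics/w9b.png

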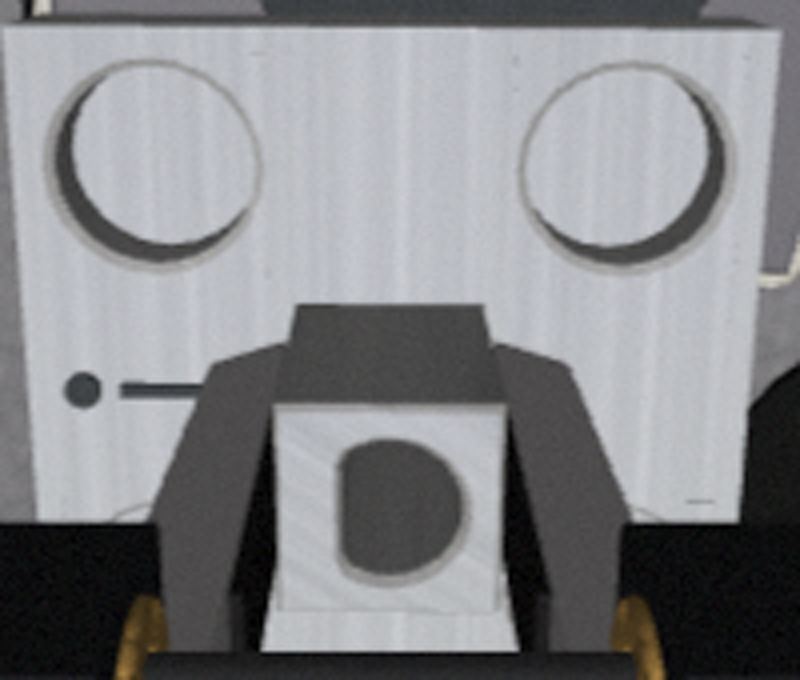

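```bash
python3 - <<'E'
from h import *
from scipy.optimize import least_squares
c=cal('w9');im=cv2.imread('pics/w9_raw.png',0)
P=[]
bl=cv2.GaussianBlur(im,(0,0),1).astype(float)
cu,cv_=347,99
for a in np.radians(np.arange(-205,26,4)):
    r=np.arange(50,85,.25);v=np.array([bl[int(round(cv_+q*np.sin(a))),int(round(cu+q*np.cos(a)))] for q in r])
    g=np.gradient(cv2.GaussianBlur(v.reshape(1,-1),(0,0),3).ravel());i=np.argmax(g);P.append(onz(c,cu+r[i]*np.cos(a),cv_+r[i]*np.sin(a),85)[:2])
P=np.array(P);s=least_squares(lambda x:np.hypot(*(P-x[:2]).T)-x[2],[600,20,56],loss='soft_l1');print('platter',s.x,np.abs(s.fun).mean())
A=lambda x,y:(270+x/5,20+y/5);B=lambda x,y:(225+x/4,140+y/4)
l=onz(c,*A(66,408),85)-onz(c,*A(300,422),85);print('line yaw',np.degrees(np.arctan2(l[1],l[0])))
print('line tip to centre', [np.degrees(np.arctan2(*(onz(c,*A(*q),85)[:2]-s.x[:2])[::-1])) for q in((66,408),(300,422))])
print('shaft top',onz(c,*A(408,413),125))
p,R=tool()
H=np.array([onz(c,*B(*q),p[2]+35.2) for q in((275,405),(505,405),(500,610),(278,610))]);print(H.round(1));h=H.mean(0);print('hub',h,np.linalg.norm(H[1]-H[0]),np.linalg.norm(H[2]-H[1]),'rel tool',R.T@(h-p))
d=H[1]-H[0];print('hub yaw',np.degrees(np.arctan2(d[1],d[0])))
T=np.array([onz(c,*B(*q),p[2]-6.8) for q in((3,22),(780,30))]);d=T[1]-T[0];print(np.degrees(np.arctan2(d[1],d[0])),np.linalg.norm(d))
b=np.array([onz(c,*B(*q),p[2]-6.8) for q in((154,164),(627,166))]);print('bores',b,np.linalg.norm(b[1]-b[0]));m=b.mean(0)-p;print('bore mid rel tool',R.T@m)
E
```

```text
platter [597.38608452  27.54781055  55.40301773] 0.1623651028067579
line yaw -170.1252683056563
line tip to centre [np.float64(-170.02386636114323), np.float64(-169.72646070395783)]
shaft top [598.22207446  27.97642575 125.        ]
[[580.2 -49.  203.7]
 [608.6 -42.3 203.7]
 [615.4 -70.9 203.7]
 [586.6 -77.6 203.7]]
hub [597.70781183 -59.93224392 203.74525194] 29.18075323857682 29.30658056486249 rel tool [-35.20074075   0.3917358    1.11507011]
hub yaw 13.141877022482674
12.562376235495684 117.36731325646616
bores [[553.63053885 -32.00575138 161.74525194]
 [625.34682713 -15.58343467 161.74525194]] 73.57253897251532
bore mid rel tool [  6.82338915   0.61136276 -35.91745832]
```

The shaft axis is at about (597.6, 27.7) and its flat faces −170°. The hub's offset in the hand is known from the same picture, so I'll align over the shaft now.

jog_arm:
  commands:
    - [0,0,1,-4,1,0,0]
    - [0,0,2,-9,1,0,0]
    - [0,0,3,-13,1,0,0]
    - [0,0,4,-14,0,0,0]
    - [0,0,4,-14,0,0,0]
    - [0,0,3,-14,0,0,0]
    - [0,0,2,-10,0,0,0]
    - [0,0,1,-6,0,0,0]
    - [0,0,0,0,0,0,0]
    - [0,0,0,0,0,0,0]
    - [0,0,0,0,0,0,0]

```text
clock: 18.13
tcp_pos: [601.4, 25.2, 168.6]
orientation: [0.542, 0.454, 0.542, -0.455]
ft_force: [0.1, -0.2, -5.1]
width: 0.316
```

```bash
python3 - <<'E'
from h import *
p,R=tool()
off=R@np.array([0,.45,1.1]); t=np.array([597.6,27.7,p[2]])-off
plan(t,9.8)
E
```

```text
tcp [601.4  25.2 168.6] tool y yaw 10.0 xaxis [-2.e-04 -4.e-04 -1.e+00] clock 18.1333
shift tool xyz [-0.  -3.7 -4.3]
turn world yaw -0.2 -> wx 0.2 (other -179.8)
rotvec tool deg [0.21 0.02 0.01] j7 -0.24
```

jog_arm:
  commands:
    - [0,0,-3.7,-4.3,0,0,0]
    - [0,3,0,0,0,0,0]
    - [0,4,0,0,0,0,0]
    - [0,3,0,0,0,0,0]
    - [0,2,0,0,0,0,0]
    - [0,0,0,0,0,0,0]
    - [0,0,0,0,0,0,0]

```text
clock: 18.72
tcp_pos: [596.9, 29.6, 156.5]
orientation: [0.542, 0.454, 0.542, -0.454]
ft_force: [-0.2, 0.9, -5.0]
width: 0.317
```

```bash
python3 - <<'E'
from h import *
p,R=tool()
off=R@np.array([0,.45,1.1]); t=np.array([597.6,27.7,p[2]])-off
plan(t,10)
snap('wrist','w10');snap('scene','s10',(250,130,400,250),5)
E
```

```text
tcp [596.9  29.6 156.5] tool y yaw 10.1 xaxis [-3.e-04  1.e-04 -1.e+00] clock 18.7167
shift tool xyz [-0.  -0.1  0.8]
turn world yaw -0.1 -> wx 0.1 (other -179.9)
rotvec tool deg [ 0.06 -0.01  0.02] j7 -0.26
```

View pics/s10.png

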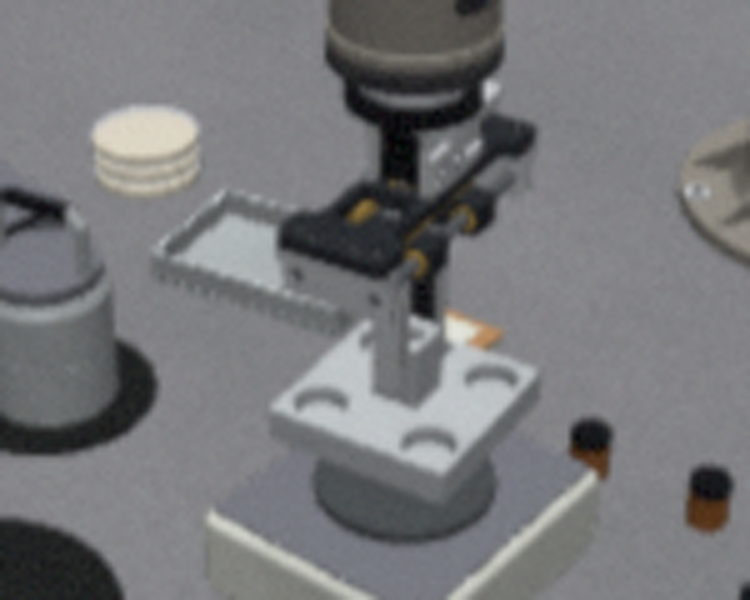

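The block is over the shaft, so I'll lower it in small steps and watch the force.

jog_arm:
  commands:
    - [0,1,0,0.8,0,0,0]
    - [0,1,0,0,0,0,0]
    - [0,1,0,0,0,0,0]
    - [0,1,0,0,0,0,0]
    - [0,1,0,0,0,0,0]
    - [0,1,0,0,0,0,0]
    - [0,1,0,0,0,0,0]
    - [0,0,0,0,0,0,0]

```text
clock: 19.48
tcp_pos: [597.0, 28.8, 149.5]
orientation: [0.542, 0.454, 0.542, -0.454]
ft_force: [0.1, 0.7, -5.3]
width: 0.319
```

jog_arm:
  commands:
    - [0,1,0,0,0,0,0]
    - [0,1,0,0,0,0,0]
    - [0,1,0,0,0,0,0]
    - [0,0,0,0,0,0,0]

```text
clock: 19.82
tcp_pos: [597.0, 28.8, 146.5]
orientation: [0.542, 0.454, 0.542, -0.454]
ft_force: [-0.2, 0.2, -5.6]
width: 0.314
```

The force hasn't changed below the shaft top, so the block is on the shaft. I'll keep going down.

jog_arm:
  commands:
    - [0,2,0,0,0,0,0]
    - [0,3,0,0,0,0,0]
    - [0,4,0,0,0,0,0]
    - [0,4,0,0,0,0,0]
    - [0,4,0,0,0,0,0]
    - [0,3,0,0,0,0,0]
    - [0,2,0,0,0,0,0]
    - [0,0,0,0,0,0,0]

```text
clock: 20.48
tcp_pos: [596.9, 28.9, 124.1]
orientation: [0.542, 0.454, 0.542, -0.454]
ft_force: [0.2, 1.0, -4.8]
width: 0.32
```

jog_arm:
  commands:
    - [0,2,0,0,0,0,0]
    - [0,2,0,0,0,0,0]
    - [0,2,0,0,0,0,0]
    - [0,1,0,0,0,0,0]
    - [0,1,0,0,0,0,0]
    - [0,0.5,0,0,0,0,0]
    - [0,0.5,0,0,0,0,0]
    - [0,0,0,0,0,0,0]

```text
clock: 21.15
tcp_pos: [597.1, 28.9, 115.7]
orientation: [0.542, 0.454, 0.542, -0.454]
ft_force: [-0.4, 0.4, -4.5]
width: 0.315
```

jog_arm:
  commands:
    - [0,0.5,0,0,0,0,0]
    - [0,0.5,0,0,0,0,0]
    - [0,0.5,0,0,0,0,0]
    - [0,0.5,0,0,0,0,0]
    - [0,0,0,0,0,0,0]

```text
clock: 21.57
tcp_pos: [597.1, 28.9, 113.7]
orientation: [0.542, 0.454, 0.542, -0.454]
ft_force: [0.4, 0.3, -5.1]
width: 0.316
```

jog_arm:
  commands:
    - [0,0.5,0,0,0,0,0]
    - [0,0.5,0,0,0,0,0]
    - [0,0,0,0,0,0,0]

```text
clock: 21.82
tcp_pos: [597.2, 28.9, 113.6]
orientation: [0.542, 0.454, 0.542, -0.454]
ft_force: [-6.8, -2.2, 11.5]
width: 0.314
```

It is seated at TCP z 113.6, as predicted. I'll release, rise and look.

jog_arm:
  commands:
    - [45,0,0,0,0,0,0]
    - [50,0,0,0,0,0,0]
    - [50,0,0,0,0,0,0]
    - [50,0,0,0,0,0,0]
    - [50,0,0,0,0,0,0]
    - [50,-5,0,0,0,0,0]
    - [50,-20,0,0,0,0,0]
    - [50,-30,0,0,0,0,0]
    - [60,-30,0,0,0,0,0]
    - [60,-25,0,0,0,0,0]
    - [60,-10,0,0,0,0,0]
    - [60,0,0,0,0,0,0]
    - [60,0,0,0,0,0,0]

```text
clock: 22.9
tcp_pos: [597.1, 28.7, 232.5]
orientation: [0.542, 0.454, 0.542, -0.454]
ft_force: [0.2, 0.2, -0.8]
width: 0.643
```

```bash
python3 - <<'E'
from h import *
plan()
snap('wrist','w11');snap('scene','s11',(250,130,450,290),4);snap('top','t11')
E
```

```text
tcp [597.1  28.7 232.5] tool y yaw 10.1 xaxis [ 3.e-04 -2.e-04 -1.e+00] clock 22.9
```

View pics/w11.png

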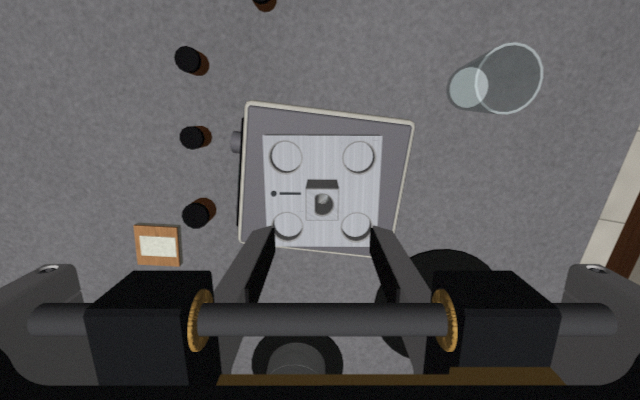

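View pics/s11.png

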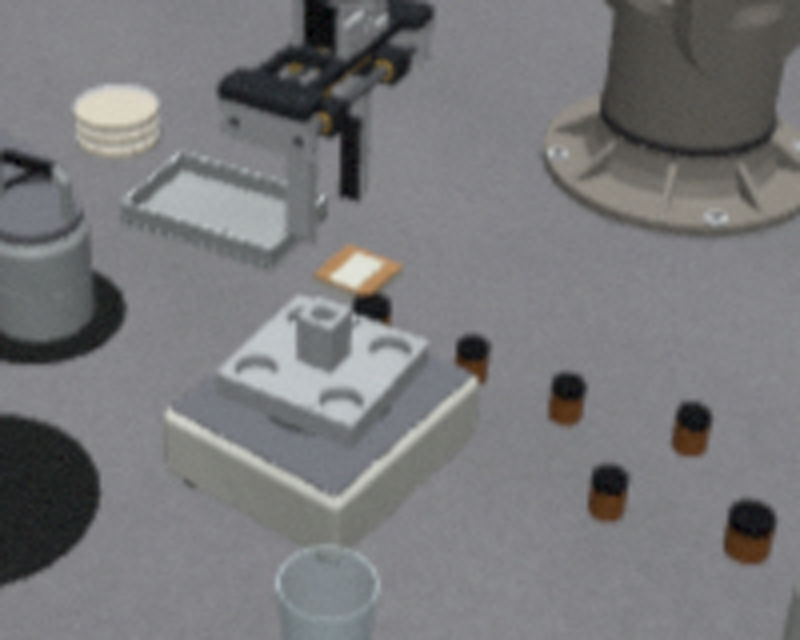

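The block is home and level. Now I'll measure the bore centres and the jars from this view.

```bash
python3 - <<'E'
from h import *
zoom('w11','w11a',(255,125,390,255),5.5);zoom('t11','t11a',(180,220,340,290),5)
E
```

```text
(no output)
```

View pics/w11a.png

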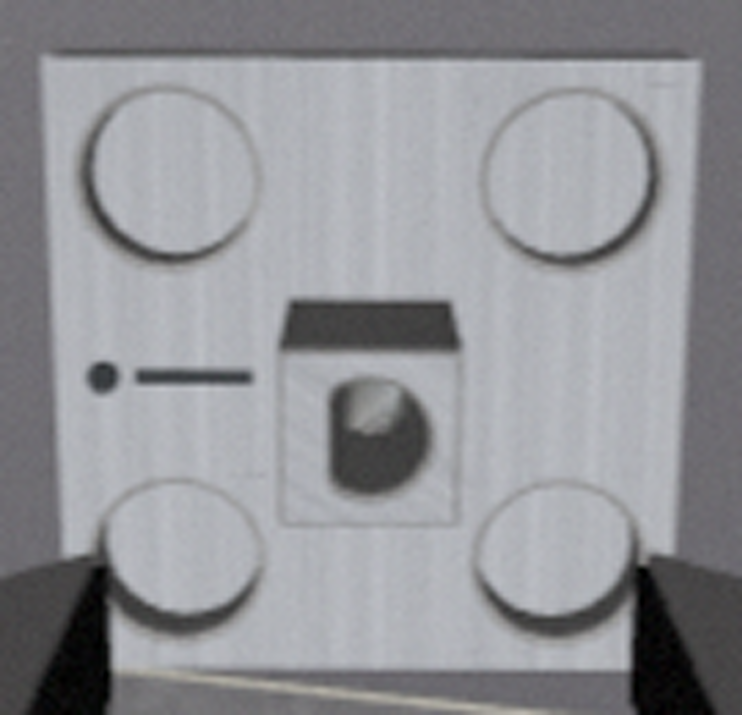

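View pics/t11a.png

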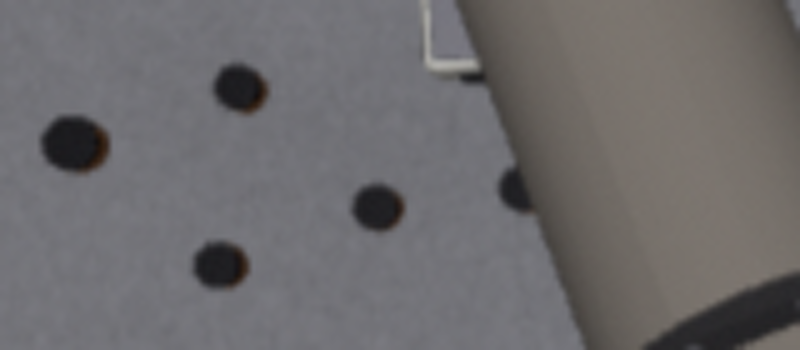

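```bash
python3 - <<'E'
from h import *
c=cal('w11');B=lambda x,y:(255+x/5.5,125+y/5.5)
b=np.array([onz(c,*B(*q),107) for q in((171,175.5),(571,177.5),(183.5,556.5),(556.5,558))])
ctr=b.mean(0);d=b[1]+b[3]-b[0]-b[2];yaw=np.arctan2(d[1],d[0]);print(b.round(1),ctr,np.degrees(yaw),[np.linalg.norm(x[:2]-ctr[:2]) for x in b])
# block x axis = yaw+180
x=np.array([np.cos(yaw+np.pi),np.sin(yaw+np.pi)]);y=np.array([-x[1],x[0]])
bores=np.array([ctr[:2]+i*37*x+j*37*y for i,j in((1,1),(-1,1),(-1,-1),(1,-1))]);print(bores.round(1));np.save('bores.npy',bores)
t=cal('t11')
T=lambda x,y:(180+x/5,220+y/5)
for q in((73,143),(239,87),(219,265),(377,207)):
    print('jar top',onz(t,*T(*q),36).round(1))
h=np.array([onz(c,*B(*q),149) for q in((279,350),(460,350),(457,524),(280,524))]).mean(0);print('hub',h)
w=cal('w7')
for q in ((181,99),(104,167),(202,196),(131,249)): print('w7',onz(w,*q,36).round(1))
for q in ((187,60),(192,138),(194,215)): print('w11',onz(c,*q,36).round(1))
E
```

```text
[[555.8  58.3 107. ]
 [627.5  70.7 107. ]
 [568.9 -13.9 107. ]
 [639.8  -1.7 107. ]] [598.00707358  28.35293145 107.        ] 9.802481005754101 [np.float64(51.732478764209056), np.float64(51.58608292499639), np.float64(51.35337953859832), np.float64(51.47038773636054)]
[[567.8 -14.4]
 [640.8  -1.8]
 [628.2  71.1]
 [555.2  58.5]]
jar top [458.7 318.2  36. ]
jar top [491.9 218.5  36. ]
jar top [385. 228.  36.]
jar top [418.9 133.7  36. ]
hub [597.80151104  27.61841233 149.        ]
w7 [462.7 325.1  36. ]
w7 [388.9 235.9  36. ]
w7 [496.6 227.4  36. ]
w7 [424.  145.1  36. ]
w11 [422.1 137.5  36. ]
w11 [433.5  50.8  36. ]
w11 [442.6 -47.1  36. ]
```

jog_arm:
  commands:
    - [60,0,-3,-8,0,0,0]
    - [60,0,-6,-20,0,0,0]
    - [60,0,-9,-28,0,0,0]
    - [60,0,-9,-28,0,0,0]
    - [60,6,-9,-28,0,0,0]
    - [60,18,-9,-28,0,0,0]
    - [60,24,-9,-28,0,0,0]
    - [60,24,-7,-22,0,0,0]
    - [60,20,-4,-14,0,0,0]
    - [60,12,-2,-6,0,0,0]
    - [60,6,0,0,0,0,0]
    - [60,0,0,0,0,0,0]
    - [60,0,0,0,0,0,0]
    - [60,0,0,0,0,0,0]

```text
clock: 24.22
tcp_pos: [495.1, 223.5, 123.4]
orientation: [0.542, 0.455, 0.542, -0.454]
ft_force: [1.0, -0.1, 0.9]
width: 0.639
```

```bash
python3 - <<'E'
from h import *
plan()
snap('wrist','w12')
E
```

```text
tcp [495.1 223.5 123.4] tool y yaw 10.0 xaxis [ 8.e-04  2.e-04 -1.e+00] clock 24.2167
```

View pics/w12.png

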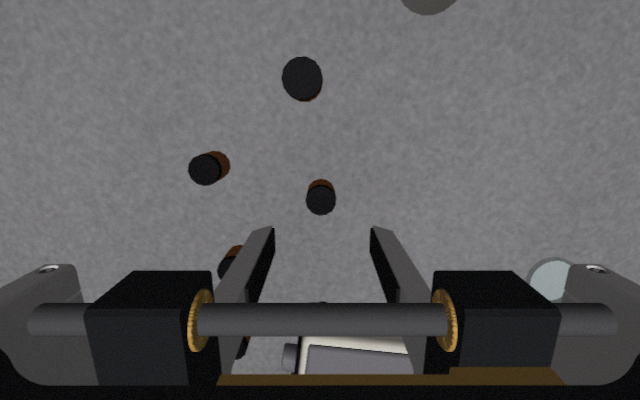

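```bash
python3 - <<'E'
from h import *
c=cal('w12');zoom('w12','w12z',(180,45,340,225),4.4)
for n,u,v in (('A',321,200),('W',302,78.5),('B',204,170),('C',229,264)): print(n,onz(c,u,v,36).round(1))
E
```

```text
A [494.3 225.6  36. ]
W [461.1 324.5  36. ]
B [387.8 234.6  36. ]
C [418.4 147.5  36. ]
```

View pics/w12z.png

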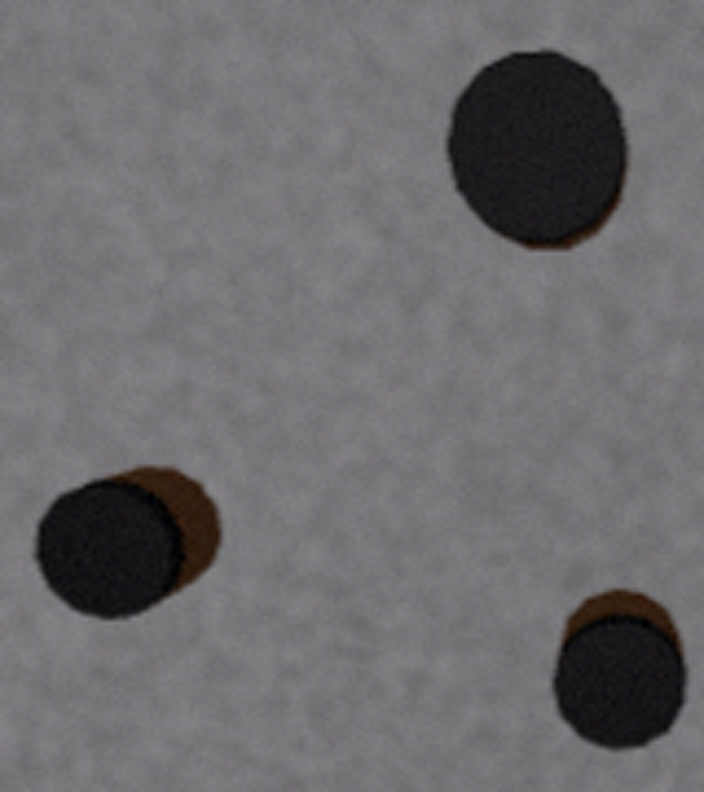

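Jar A's lid is at (321,200.5), which puts it at (494.3, 225). I'll cross-check its height with the other wrist view and then pick it.

```bash
python3 - <<'E'
from h import *
a=cal('w12');b=cal('w7')
for p,q in (((320.9,200.5),(200.5,195.5)),((204,170),(102,166.5)),((302,78.5),(179,98.5))): print(tri([(a,*p),(b,*q)]))
plan([494.3,225,17],10)
E
```

```text
[494.2191264  225.60619324  33.66531047]
[388.4173451  235.92820609  38.26853339]
[461.01307675 324.79067091  36.57898385]
tcp [495.2 223.5 123.5] tool y yaw 10.0 xaxis [ 1.1e-03  3.0e-04 -1.0e+00] clock 24.2667
shift tool xyz [106.5  -0.8  -1.6]
turn world yaw 0.0 -> wx -0.0 (other 180.0)
rotvec tool deg [-0.01 -0.01 -0.06] j7 -0.68
```

jog_arm:
  commands:
    - [60,10,0,-2,0,0,0]
    - [60,20,0,0,0,0,0]
    - [60,25,0,0,0,0,0]
    - [60,25,0,0,0,0,0]
    - [60,15,0,0,0,0,0]
    - [60,8,0,0,0,0,0]
    - [50,3,0,0,0,0,0]
    - [20,0,0,0,0,0,0]
    - [15,0,0,0,0,0,0]
    - [15,0,0,0,0,0,0]
    - [15,0,0,0,0,0,0]
    - [15,0,0,0,0,0,0]
    - [15,0,0,0,0,0,0]
    - [15,0,0,0,0,0,0]
    - [15,0,0,0,0,0,0]
  force: 15

```text
clock: 25.52
tcp_pos: [494.6, 226.0, 17.5]
orientation: [0.542, 0.455, 0.542, -0.454]
ft_force: [-0.6, -0.8, 8.0]
width: 0.293
```

The width reads 27.5 mm, so this is a narrow jar. I'll lift it and carry it to bore2 at (628.2, 71.1).

jog_arm:
  commands:
    - [15,-8,0,0,0,0,0]
    - [15,-20,0,0,0,0,0]
    - [15,-28,0,0,0,0,0]
    - [15,-28,6,10,0,0,0]
    - [15,-24,10,17,0,0,0]
    - [15,-14,14,24,0,0,0]
    - [15,-6,15,25,0,0,0]
    - [15,-3,15,25,0,0,0]
    - [15,0,15,25,0,0,0]
    - [15,0,14,24,0,0,0]
    - [15,0,10,17,0,0,0]
    - [15,0,5,9,0,0,0]
    - [15,0,0,0,0,0,0]
    - [15,0,0,0,0,0,0]
    - [15,0,0,0,0,0,0]
    - [15,0,0,0,0,0,0]

```text
clock: 26.85
tcp_pos: [626.5, 72.4, 148.0]
orientation: [0.542, 0.454, 0.542, -0.454]
ft_force: [-0.1, 0.6, -1.0]
width: 0.293
```

```bash
python3 - <<'E'
from h import *
p,R=tool();b=np.load('bores.npy')
plan([*b[2],p[2]],10);s=read_state();print(s['width']*94,s['ft_force'])
snap('wrist','w13');
E
```

```text
tcp [626.5  72.4 148. ] tool y yaw 10.2 xaxis [ 1.e-04  3.e-04 -1.e+00] clock 26.85
shift tool xyz [-0.   1.4  1.6]
turn world yaw -0.2 -> wx 0.2 (other -179.8)
rotvec tool deg [ 0.19 -0.02 -0.01] j7 -0.35
27.5251095575171 [-0.10930978  0.61927221 -1.00761657]
```

View pics/w13.png

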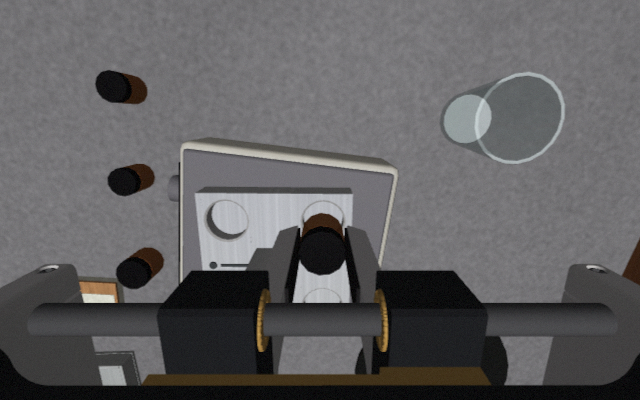

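```bash
python3 - <<'E'
from h import *
zoom('w13','w13z',(260,190,390,300),6)
E
```

```text
(no output)
```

View pics/w13z.png

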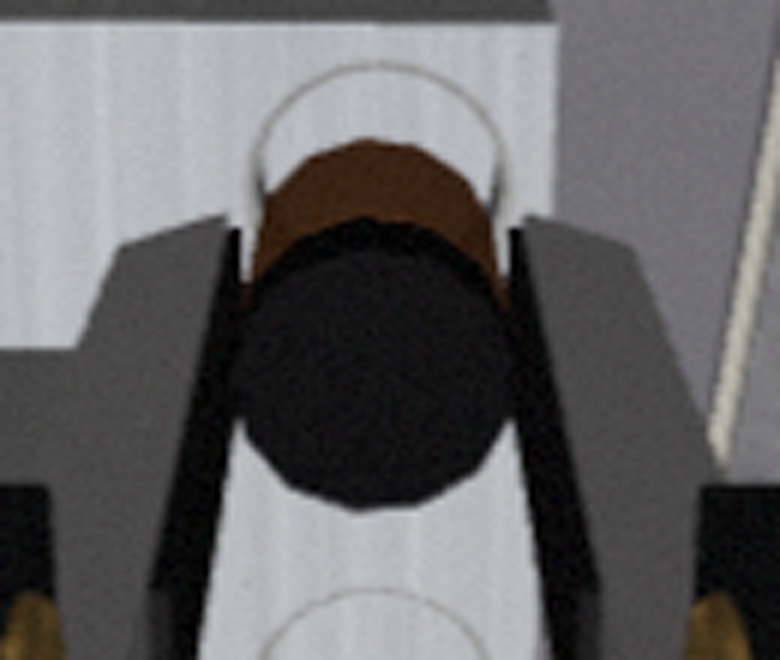

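```bash
cat >> h.py <<'E'
def held(name,u,v,ztop,bore):
    c=cal(name);p,R=tool();j=onz(c,u,v,p[2]+ztop);o=R.T@(j-p);print('held offset tool yz',o[1:].round(2))
    b=np.load('bores.npy')[bore]; d=R.T@np.r_[b-j[:2],0];print('jar->bore shift tool yz',d[1:].round(2))
    d0=R.T@np.r_[b-p[:2],0];print('tcp->bore',d0[1:].round(2))
E
python3 - <<'E'
from h import *
held('w13',322.3,253.5,18.5,2)
c=cal('w13');p,R=tool();e=onz(c,260+381/6,190+63/6,107);print('bore centre by rim',e+R@np.array([0,0,15.75]))
for ee in ((233,372),(515,372)): print(onz(c,260+ee[0]/6,190+ee[1]/6,p[2]+18.5))
E
```

```text
held offset tool yz [0.43 0.63]
jar->bore shift tool yz [0.9  0.62]
tcp->bore [1.33 1.25]
bore centre by rim [628.21246283  71.24559382 106.99779656]
[613.78335155  70.09840009 166.50404457]
[640.26172803  74.86104781 166.50404457]
```

The jar needs a shift of (+0.9, +0.6) mm, then 36.5 mm down.

jog_arm:
  commands:
    - [15,4,0.9,0.6,0,0,0]
    - [15,6,0,0,0,0,0]
    - [15,5,0,0,0,0,0]
    - [15,3,0,0,0,0,0]
    - [15,2,0,0,0,0,0]
    - [15,2,0,0,0,0,0]
    - [15,2,0,0,0,0,0]
    - [15,2,0,0,0,0,0]
    - [15,2,0,0,0,0,0]
    - [15,2,0,0,0,0,0]
    - [15,2,0,0,0,0,0]
    - [15,2,0,0,0,0,0]
    - [15,1,0,0,0,0,0]
    - [15,0,0,0,0,0,0]

```text
clock: 28.07
tcp_pos: [628.2, 70.3, 112.5]
orientation: [0.542, 0.454, 0.542, -0.454]
ft_force: [0.1, -0.6, -0.0]
width: 0.289
```

jog_arm:
  commands:
    - [15,0.8,0,0,0,0,0]
    - [40,0,0,0,0,0,0]
    - [40,0,0,0,0,0,0]
    - [40,0,0,0,0,0,0]
    - [40,-5,0,0,0,0,0]
    - [40,-15,0,0,0,0,0]
    - [40,-25,0,0,0,0,0]
    - [50,-20,0,0,0,0,0]
    - [60,-5,0,0,0,0,0]
    - [60,0,0,0,0,0,0]
    - [60,0,0,0,0,0,0]

```text
clock: 28.98
tcp_pos: [628.3, 70.2, 182.3]
orientation: [0.542, 0.454, 0.542, -0.454]
ft_force: [-0.0, 0.3, -1.6]
width: 0.633
```

```bash
python3 - <<'E'
from h import *
snap('wrist','w14',(170,100,420,320),3.2); plan([388,235,120],10)
E
```

```text
tcp [627.9  70.1 181.6] tool y yaw 10.1 xaxis [-5.e-04 -2.e-04 -1.e+00] clock 29.0333
shift tool xyz [  61.6 -207.4 -204.3]
turn world yaw -0.1 -> wx 0.1 (other -179.9)
rotvec tool deg [0.06 0.01 0.03] j7 -0.32
```

View pics/w14.png

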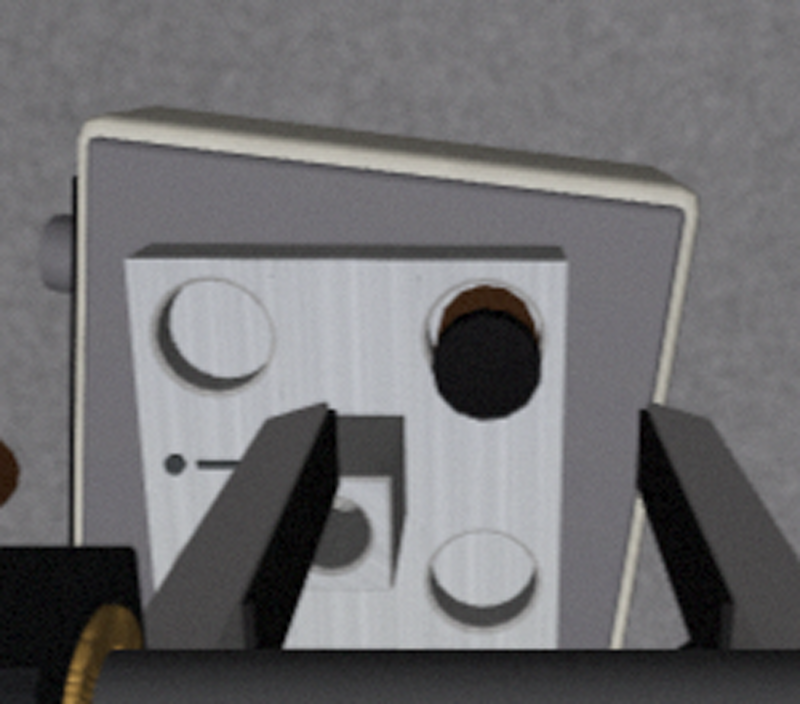

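Jar A is upright in bore2. On to jar B.

jog_arm:
  commands:
    - [60,0,-7,-7,0,0,0]
    - [60,0,-14,-14,0,0,0]
    - [60,0,-21,-20,0,0,0]
    - [60,0,-24,-24,0,0,0]
    - [60,5,-24,-24,0,0,0]
    - [60,10,-24,-24,0,0,0]
    - [60,12,-24,-23,0,0,0]
    - [60,12,-24,-23,0,0,0]
    - [60,10,-20,-20,0,0,0]
    - [60,8,-15,-15,0,0,0]
    - [60,5,-10,-10,0,0,0]
    - [60,0,0,0,0,0,0]
    - [60,0,0,0,0,0,0]
    - [60,0,0,0,0,0,0]

```text
clock: 30.2
tcp_pos: [389.0, 234.6, 119.8]
orientation: [0.542, 0.454, 0.542, -0.454]
ft_force: [0.2, 0.4, -0.5]
width: 0.64
```

```bash
python3 - <<'E'
from h import *
snap('wrist','w15'); plan([388,235,17],10)
E
```

```text
tcp [389.3 234.6 119.9] tool y yaw 10.0 xaxis [-1.e-04  0.e+00 -1.e+00] clock 30.25
shift tool xyz [102.9  -1.2  -0.7]
turn world yaw -0.0 -> wx 0.0 (other -180.0)
rotvec tool deg [ 0.01 -0.    0.  ] j7 -0.77
```

View pics/w15.png

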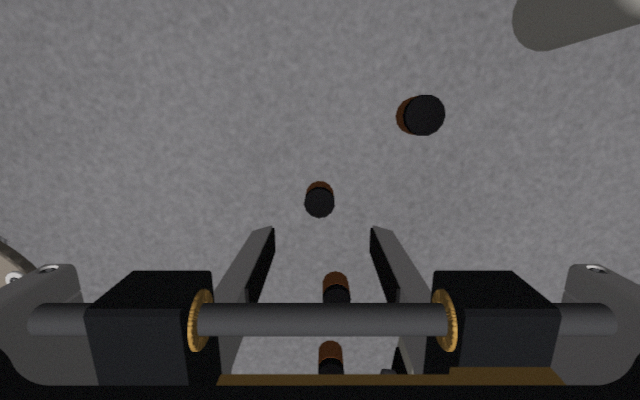

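Jar B's lid is at (319.5,202.5).

```bash
python3 - <<'E'
from h import *
c=cal('w15'); X=onz(c,319.5,202.5,36);print(X); plan([*X[:2],17],10)
print('W',onz(c,425,115.5,36),'C',onz(c,336,296,36))
E
```

```text
[386.98521131 235.09825028  36.        ]
tcp [389.3 234.6 119.9] tool y yaw 10.0 xaxis [-1.e-04  0.e+00 -1.e+00] clock 30.25
shift tool xyz [102.9  -2.1  -0.9]
turn world yaw -0.0 -> wx 0.0 (other -180.0)
rotvec tool deg [ 0.01 -0.    0.  ] j7 -0.77
W [460.5418915  324.65015253  36.        ] C [419.26136125 144.48215658  36.        ]
```

jog_arm:
  commands:
    - [60,10,-2,-1,0,0,0]
    - [60,20,0,0,0,0,0]
    - [60,25,0,0,0,0,0]
    - [60,25,0,0,0,0,0]
    - [60,13,0,0,0,0,0]
    - [60,7,0,0,0,0,0]
    - [50,2.5,0,0,0,0,0]
    - [20,0,0,0,0,0,0]
    - [15,0,0,0,0,0,0]
    - [15,0,0,0,0,0,0]
    - [15,0,0,0,0,0,0]
    - [15,0,0,0,0,0,0]
    - [15,0,0,0,0,0,0]
    - [15,0,0,0,0,0,0]
    - [15,0,0,0,0,0,0]

```text
clock: 31.5
tcp_pos: [387.2, 235.8, 18.0]
orientation: [0.542, 0.455, 0.542, -0.454]
ft_force: [-0.3, -1.2, 8.4]
width: 0.291
```

jog_arm:
  commands:
    - [15,-8,0,0,0,0,0]
    - [15,-20,0,0,0,0,0]
    - [15,-28,4,6,0,0,0]
    - [15,-28,8,12,0,0,0]
    - [15,-24,14,20,0,0,0]
    - [15,-14,16,24,0,0,0]
    - [15,-6,16,25,0,0,0]
    - [15,-3,16,25,0,0,0]
    - [15,0,16,25,0,0,0]
    - [15,0,16,24,0,0,0]
    - [15,0,14,20,0,0,0]
    - [15,0,10,15,0,0,0]
    - [15,0,5,7,0,0,0]
    - [15,0,0,0,0,0,0]
    - [15,0,0,0,0,0,0]
    - [15,0,0,0,0,0,0]
    - [15,0,0,0,0,0,0]

```text
clock: 32.92
tcp_pos: [554.3, 60.6, 148.6]
orientation: [0.542, 0.454, 0.542, -0.454]
ft_force: [-0.7, 0.4, -0.8]
width: 0.294
```

```bash
python3 - <<'E'
from h import *
snap('wrist','w16'); p,R=tool();b=np.load('bores.npy');plan([*b[3],148],10);print(read_state()['width']*94);zoom('w16','w16z',(230,160,400,300),4.5)
E
```

```text
tcp [554.4  60.5 148.6] tool y yaw 10.2 xaxis [ 1.e-04  0.e+00 -1.e+00] clock 32.9667
shift tool xyz [0.6 0.5 2.1]
turn world yaw -0.2 -> wx 0.2 (other -179.8)
rotvec tool deg [ 0.17 -0.   -0.  ] j7 -0.33
27.568281319561912
```

View pics/w16z.png

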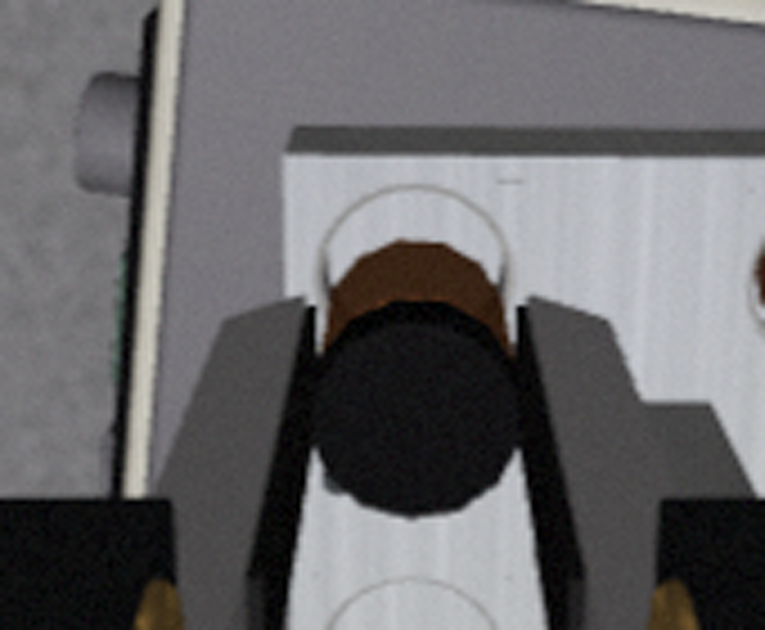

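```bash
python3 - <<'E'
from h import *
held('w16',322.4,253.3,18,3)
c=cal('w16');p,R=tool();e=onz(c,230+414/4.5,160+185/4.5,107);print('bore centre by rim',e+R@np.array([0,0,15.75]),np.load('bores.npy')[3])
E
```

```text
held offset tool yz [0.5 0.8]
jar->bore shift tool yz [-0.04  1.27]
tcp->bore [0.46 2.06]
bore centre by rim [555.03251231  58.71141626 106.99996699] [555.24792383  58.51342071]
```

jog_arm:
  commands:
    - [15,4,0,1.2,0,0,0]
    - [15,6,0,0,0,0,0]
    - [15,5,0,0,0,0,0]
    - [15,3,0,0,0,0,0]
    - [15,2,0,0,0,0,0]
    - [15,2,0,0,0,0,0]
    - [15,2,0,0,0,0,0]
    - [15,2,0,0,0,0,0]
    - [15,2,0,0,0,0,0]
    - [15,2,0,0,0,0,0]
    - [15,2,0,0,0,0,0]
    - [15,2,0,0,0,0,0]
    - [15,1.5,0,0,0,0,0]
    - [15,0,0,0,0,0,0]

```text
clock: 34.13
tcp_pos: [555.1, 58.2, 112.6]
orientation: [0.542, 0.454, 0.542, -0.454]
ft_force: [0.7, 0.3, -0.6]
width: 0.293
```

jog_arm:
  commands:
    - [15,0.6,0,0,0,0,0]
    - [40,0,0,0,0,0,0]
    - [40,0,0,0,0,0,0]
    - [40,0,0,0,0,0,0]
    - [40,-5,0,0,0,0,0]
    - [40,-15,0,0,0,0,0]
    - [40,-25,0,0,0,0,0]
    - [50,-20,0,0,0,0,0]
    - [60,-5,0,0,0,0,0]
    - [60,0,-8,-8,0,0,0]
    - [60,0,-16,-15,0,0,0]
    - [60,4,-20,-18,0,0,0]
    - [60,10,-20,-18,0,0,0]
    - [60,14,-20,-18,0,0,0]
    - [60,14,-18,-16,0,0,0]
    - [60,12,-12,-11,0,0,0]
    - [60,8,-5,-5,0,0,0]
    - [60,0,0,0,0,0,0]
    - [60,0,0,0,0,0,0]
    - [60,0,0,0,0,0,0]

```text
clock: 35.8
tcp_pos: [419.9, 144.5, 120.6]
orientation: [0.542, 0.455, 0.542, -0.454]
ft_force: [0.5, 0.1, 0.5]
width: 0.642
```

```bash
python3 - <<'E'
from h import *
snap('wrist','w17'); plan([419,144,17],10)
E
```

```text
tcp [420.1 144.4 120.7] tool y yaw 10.0 xaxis [ 6.e-04  5.e-04 -1.e+00] clock 35.85
shift tool xyz [103.7  -1.2   0.3]
turn world yaw -0.0 -> wx 0.0 (other -180.0)
rotvec tool deg [ 0.   -0.02 -0.04] j7 -0.54
```

View pics/w17.png

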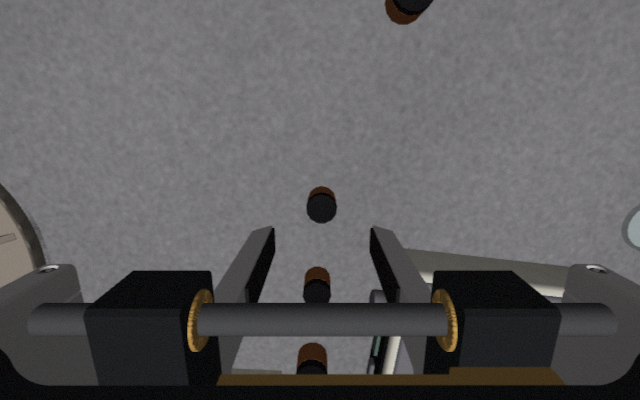

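```bash
python3 - <<'E'
from h import *
c=cal('w17'); X=onz(c,321.5,207.5,36);print(X); plan([*X[:2],17],10);X=onz(c,317,292,36);print('D',X)
E
```

```text
[420.63862141 140.44832524  36.        ]
tcp [420.1 144.4 120.7] tool y yaw 10.0 xaxis [ 6.e-04  5.e-04 -1.e+00] clock 35.85
shift tool xyz [103.7  -0.2   4.1]
turn world yaw -0.0 -> wx 0.0 (other -180.0)
rotvec tool deg [ 0.   -0.02 -0.04] j7 -0.54
D [431.2848139   54.97904713  36.        ]
```

jog_arm:
  commands:
    - [60,10,0,4,0,0,0]
    - [60,20,0,0,0,0,0]
    - [60,25,0,0,0,0,0]
    - [60,25,0,0,0,0,0]
    - [60,13,0,0,0,0,0]
    - [60,7,0,0,0,0,0]
    - [50,3.5,0,0,0,0,0]
    - [20,0,0,0,0,0,0]
    - [15,0,0,0,0,0,0]
    - [15,0,0,0,0,0,0]
    - [15,0,0,0,0,0,0]
    - [15,0,0,0,0,0,0]
    - [15,0,0,0,0,0,0]
    - [15,0,0,0,0,0,0]
    - [15,0,0,0,0,0,0]

```text
clock: 37.1
tcp_pos: [420.3, 140.8, 17.4]
orientation: [0.542, 0.455, 0.542, -0.454]
ft_force: [-0.6, -1.0, 8.7]
width: 0.294
```

jog_arm:
  commands:
    - [15,-8,0,0,0,0,0]
    - [15,-20,0,0,0,0,0]
    - [15,-28,0,0,0,0,0]
    - [15,-34,5,8,0,0,0]
    - [15,-34,10,14,0,0,0]
    - [15,-26,13,20,0,0,0]
    - [15,-15,14,22,0,0,0]
    - [15,-3,15,22,0,0,0]
    - [15,0,15,22,0,0,0]
    - [15,0,15,22,0,0,0]
    - [15,0,13,20,0,0,0]
    - [15,8,10,16,0,0,0]
    - [15,14,6,8,0,0,0]
    - [15,10,2,4,0,0,0]
    - [15,4,0,0,0,0,0]
    - [15,0,0,0,0,0,0]
    - [15,0,0,0,0,0,0]
    - [15,0,0,0,0,0,0]

```text
clock: 38.6
tcp_pos: [566.9, -13.0, 149.6]
orientation: [0.542, 0.454, 0.542, -0.454]
ft_force: [-0.1, 0.5, 0.1]
width: 0.293
```

```bash
python3 - <<'E'
from h import *
snap('wrist','w18'); p,R=tool();b=np.load('bores.npy');plan([*b[0],148],10);print(read_state()['width']*94);zoom('w18','w18z',(230,160,400,300),4.5)
E
```

```text
tcp [567.1 -13.2 149.7] tool y yaw 10.1 xaxis [ 1.e-03 -1.e-04 -1.e+00] clock 38.65
shift tool xyz [1.7 0.6 1.3]
turn world yaw -0.1 -> wx 0.1 (other -179.9)
rotvec tool deg [ 0.12  0.02 -0.06] j7 -0.20
27.639151809985773
```

View pics/w18z.png

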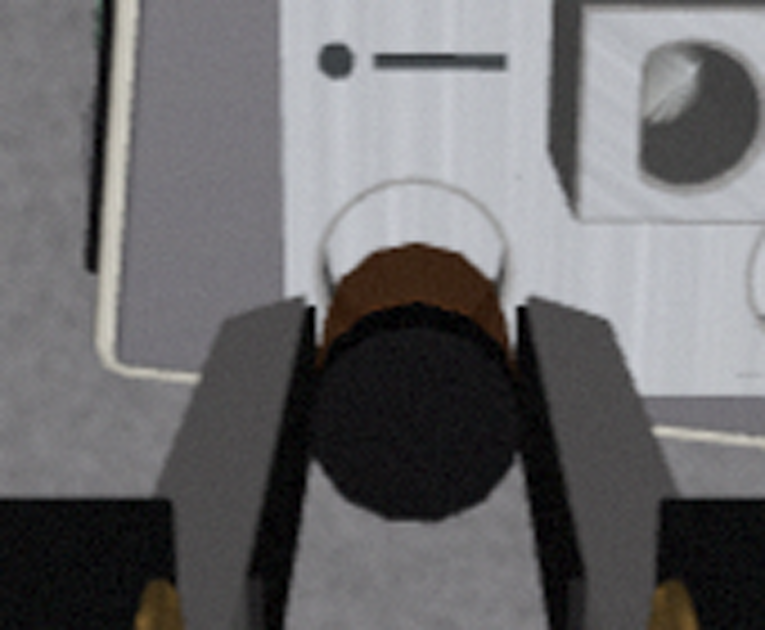

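```bash
python3 - <<'E'
from h import *
held('w18',322.4,254.2,18.6,0)
c=cal('w18');p,R=tool();e=onz(c,230+414/4.5,160+179/4.5,107);print('bore centre by rim',e+R@np.array([0,0,15.75]),np.load('bores.npy')[0])
E
```

```text
held offset tool yz [0.5 1.1]
jar->bore shift tool yz [0.08 0.26]
tcp->bore [0.56 1.35]
bore centre by rim [567.55964116 -14.22870049 107.00469551] [567.84658432 -14.4062183 ]
```

Good agreement. Shift +0.2 and lower 38 mm.

jog_arm:
  commands:
    - [15,4,0,0.2,0,0,0]
    - [15,6,0,0,0,0,0]
    - [15,5,0,0,0,0,0]
    - [15,4,0,0,0,0,0]
    - [15,2,0,0,0,0,0]
    - [15,2,0,0,0,0,0]
    - [15,2,0,0,0,0,0]
    - [15,2,0,0,0,0,0]
    - [15,2,0,0,0,0,0]
    - [15,2,0,0,0,0,0]
    - [15,2,0,0,0,0,0]
    - [15,2,0,0,0,0,0]
    - [15,2,0,0,0,0,0]
    - [15,0,0,0,0,0,0]

```text
clock: 39.82
tcp_pos: [567.1, -14.1, 111.6]
orientation: [0.542, 0.454, 0.542, -0.454]
ft_force: [0.3, 1.0, -0.4]
width: 0.295
```

jog_arm:
  commands:
    - [40,0,0,0,0,0,0]
    - [40,0,0,0,0,0,0]
    - [40,0,0,0,0,0,0]
    - [40,-5,0,0,0,0,0]
    - [40,-15,0,0,0,0,0]
    - [40,-25,0,0,0,0,0]
    - [50,-20,0,0,0,0,0]
    - [60,-5,0,0,0,0,0]
    - [60,0,-8,-6,0,0,0]
    - [60,0,-16,-12,0,0,0]
    - [60,4,-20,-15,0,0,0]
    - [60,10,-20,-15,0,0,0]
    - [60,14,-20,-15,0,0,0]
    - [60,14,-20,-13,0,0,0]
    - [60,12,-12,-9,0,0,0]
    - [60,8,-6,-4,0,0,0]
    - [60,0,0,0,0,0,0]
    - [60,0,0,0,0,0,0]
    - [60,0,0,0,0,0,0]

```text
clock: 41.4
tcp_pos: [432.4, 52.1, 120.2]
orientation: [0.542, 0.455, 0.542, -0.454]
ft_force: [0.7, -1.1, -0.3]
width: 0.633
```

```bash
python3 - <<'E'
from h import *
snap('wrist','w19'); plan([431,52,17],10)
E
```

```text
tcp [432.5  52.1 120.3] tool y yaw 10.0 xaxis [ 8.e-04  6.e-04 -1.e+00] clock 41.45
shift tool xyz [ 1.033e+02 -1.600e+00 -1.000e-01]
turn world yaw -0.0 -> wx 0.0 (other -180.0)
rotvec tool deg [ 0.03 -0.02 -0.05] j7 -0.31
```

View pics/w19.png

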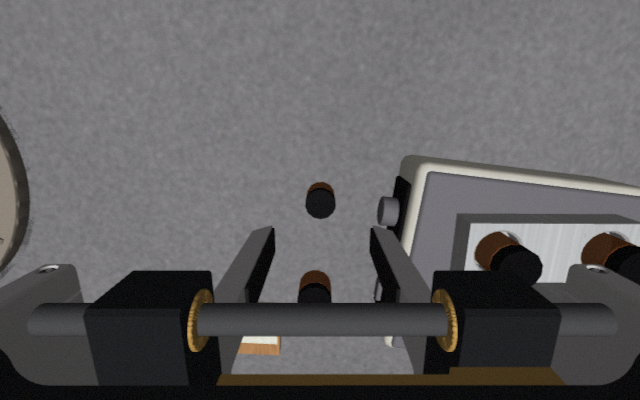

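Jar D's lid is at (320.5,203.5). The rotator's knob is near the right finger, so I'll narrow the opening before going down.

```bash
python3 - <<'E'
from h import *
c=cal('w19'); X=onz(c,320.5,203.5,36);print(X); plan([*X[:2],17],10);print('knob',onz(c,378,210,40),'E',onz(c,315,292,36))
E
```

```text
[431.54279035  51.75214133  36.        ]
tcp [432.5  52.1 120.3] tool y yaw 10.0 xaxis [ 8.e-04  6.e-04 -1.e+00] clock 41.45
shift tool xyz [103.3  -1.1   0.2]
turn world yaw -0.0 -> wx 0.0 (other -180.0)
rotvec tool deg [ 0.03 -0.02 -0.05] j7 -0.31
knob [482.82794906  55.87640256  40.        ] E [441.81043224 -37.44498198  36.        ]
```

jog_arm:
  commands:
    - [44,10,-1,0,0,0,0]
    - [44,20,0,1,0,0,0]
    - [44,10,0,0,0,0,0]
    - [44,0,0,0,0,0,0]
    - [44,0,0,0,0,0,0]

```text
clock: 41.87
tcp_pos: [430.2, 51.3, 79.4]
orientation: [0.541, 0.454, 0.543, -0.454]
ft_force: [0.7, -0.1, 0.2]
width: 0.467
```

```bash
python3 - <<'E'
from h import *
plan([431.5,51.75,17],10); print(read_state()['qd'].round(3),read_state()['joint_positions'].round(3))
E
```

```text
tcp [430.2  51.3  79.4] tool y yaw 10.1 xaxis [-1.6e-03  6.0e-04 -1.0e+00] clock 41.8667
shift tool xyz [62.4  1.4 -0.1]
turn world yaw -0.1 -> wx 0.1 (other -179.9)
rotvec tool deg [ 0.09 -0.05  0.08] j7 -0.39
[ 0.008 -0.025 -0.01  -0.013 -0.011  0.008  0.009] [ 0.44   0.298 -0.794  2.206  0.311  0.749 -0.386]
```

jog_arm:
  commands:
    - [44,10,1,0,0,0,0]
    - [44,17,0,0,0,0,0]
    - [44,17,0,0,0,0,0]
    - [44,12,0,0,0,0,0]
    - [44,6,0,0,0,0,0]
    - [20,0,0,0,0,0,0]
    - [15,0,0,0,0,0,0]
    - [15,0,0,0,0,0,0]
    - [15,0,0,0,0,0,0]
    - [15,0,0,0,0,0,0]
    - [15,0,0,0,0,0,0]
    - [15,0,0,0,0,0,0]

```text
clock: 42.87
tcp_pos: [432.1, 51.2, 18.4]
orientation: [0.542, 0.454, 0.542, -0.454]
ft_force: [-1.6, 0.2, 8.5]
width: 0.296
```

It is narrow (27.8 mm). I'll lift it to clear the hub and go to bore1.

jog_arm:
  commands:
    - [15,-8,0,0,0,0,0]
    - [15,-20,0,0,0,0,0]
    - [15,-30,0,0,0,0,0]
    - [15,-38,0,0,0,0,0]
    - [15,-38,5,2,0,0,0]
    - [15,-26,11,5,0,0,0]
    - [15,-12,18,8,0,0,0]
    - [15,0,24,11,0,0,0]
    - [15,0,24,11,0,0,0]
    - [15,0,24,11,0,0,0]
    - [15,0,24,11,0,0,0]
    - [15,0,24,11,0,0,0]
    - [15,0,20,9,0,0,0]
    - [15,6,14,6,0,0,0]
    - [15,14,8,4,0,0,0]
    - [15,14,0,0,0,0,0]
    - [15,6,0,0,0,0,0]
    - [15,0,0,0,0,0,0]
    - [15,0,0,0,0,0,0]
    - [15,0,0,0,0,0,0]

```text
clock: 44.53
tcp_pos: [639.9, -1.9, 150.7]
orientation: [0.542, 0.454, 0.542, -0.454]
ft_force: [0.1, -1.0, -0.1]
width: 0.294
```

```bash
python3 - <<'E'
from h import *
snap('wrist','w20'); p,R=tool();b=np.load('bores.npy');plan([*b[1],148],10);print(read_state()['width']*94);zoom('w20','w20z',(230,160,400,300),4.5)
E
```

```text
tcp [640.1  -1.9 150.9] tool y yaw 10.1 xaxis [ 1.1e-03 -1.0e-04 -1.0e+00] clock 44.5833
shift tool xyz [ 2.9  0.6 -0. ]
turn world yaw -0.1 -> wx 0.1 (other -179.9)
rotvec tool deg [ 0.08  0.02 -0.06] j7 -0.24
27.577610307145612
```

View pics/w20z.png

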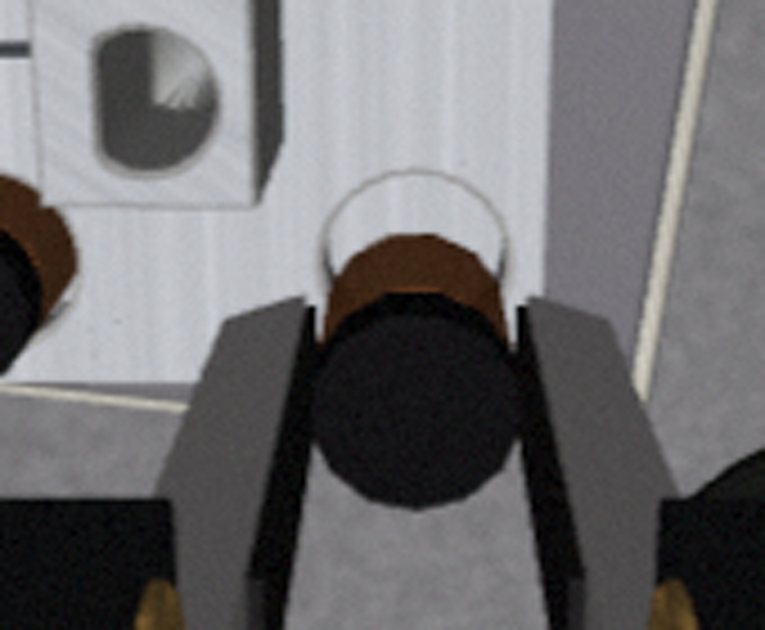

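```bash
python3 - <<'E'
from h import *
held('w20',322.4,251.4,17.6,1)
c=cal('w20');p,R=tool();e=onz(c,230+415/4.5,160+169/4.5,107);print('bore centre by rim',e+R@np.array([0,0,15.75]),np.load('bores.npy')[1])
E
```

```text
held offset tool yz [ 0.42 -0.18]
jar->bore shift tool yz [0.25 0.16]
tcp->bore [ 0.65 -0.02]
bore centre by rim [640.47764587  -1.59725011 107.00507992] [640.76622334  -1.8075578 ]
```

jog_arm:
  commands:
    - [15,4,0.2,0,0,0,0]
    - [15,6,0,0,0,0,0]
    - [15,5,0,0,0,0,0]
    - [15,4,0,0,0,0,0]
    - [15,2,0,0,0,0,0]
    - [15,2,0,0,0,0,0]
    - [15,2,0,0,0,0,0]
    - [15,2,0,0,0,0,0]
    - [15,2,0,0,0,0,0]
    - [15,2,0,0,0,0,0]
    - [15,2,0,0,0,0,0]
    - [15,2,0,0,0,0,0]
    - [15,2,0,0,0,0,0]
    - [15,1,0,0,0,0,0]
    - [15,0,0,0,0,0,0]

```text
clock: 45.83
tcp_pos: [640.4, -2.1, 112.4]
orientation: [0.542, 0.454, 0.542, -0.454]
ft_force: [-3.2, 0.4, 8.5]
width: 0.292
```

It has reached the bottom. I'll release, rise and check the block, then go for the wide jars.

jog_arm:
  commands:
    - [40,0,0,0,0,0,0]
    - [40,0,0,0,0,0,0]
    - [40,0,0,0,0,0,0]
    - [40,-5,0,0,0,0,0]
    - [40,-15,0,0,0,0,0]
    - [40,-25,0,0,0,0,0]
    - [50,-25,0,0,0,0,0]
    - [60,-15,0,0,0,0,0]
    - [60,-5,-10,1,0,0,0]
    - [60,0,-20,1,0,0,0]
    - [60,0,-30,1,0,0,0]
    - [60,0,-32,1,0,0,0]
    - [60,8,-32,1,0,0,0]
    - [60,15,-30,1,0,0,0]
    - [60,18,-26,1,0,0,0]
    - [60,18,-16,1,0,0,0]
    - [60,12,-8,1,0,0,0]
    - [60,0,0,0,0,0,0]
    - [60,0,0,0,0,0,0]
    - [60,0,0,0,0,0,0]

```text
clock: 47.5
tcp_pos: [441.9, -46.4, 131.7]
orientation: [0.542, 0.454, 0.542, -0.454]
ft_force: [0.5, 0.8, -0.3]
width: 0.638
```

```bash
python3 - <<'E'
from h import *
snap('wrist','w21'); plan([441,-47,17],10); snap('top','t21')
E
```

```text
tcp [442.1 -46.3 131.7] tool y yaw 10.1 xaxis [ 1.4e-03  2.0e-04 -1.0e+00] clock 47.55
shift tool xyz [114.7  -1.4   0.5]
turn world yaw -0.1 -> wx 0.1 (other -179.9)
rotvec tool deg [ 0.08  0.01 -0.08] j7 -0.06
```

View pics/w21.png

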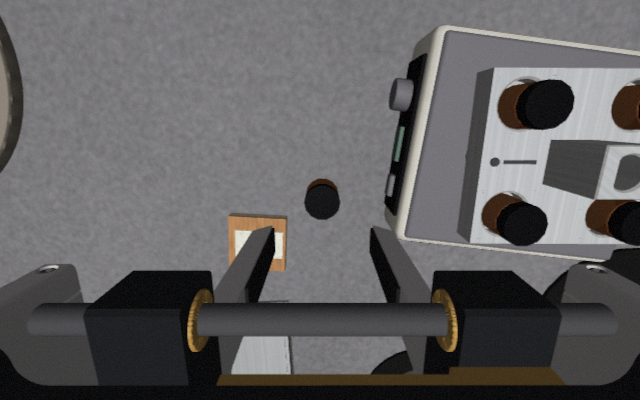

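View pics/t21.png

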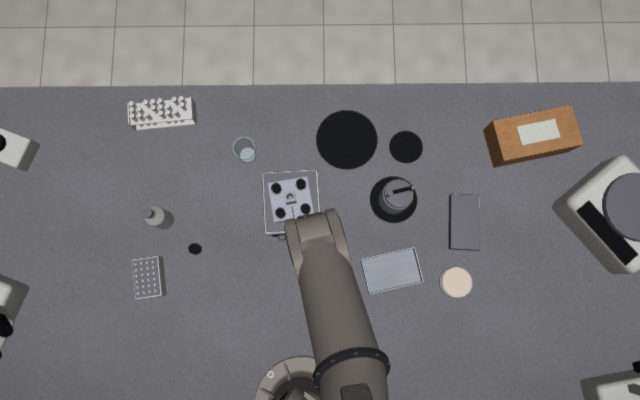

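All four narrow jars are in the block. The wide jar's lid is at (322,202).

```bash
python3 - <<'E'
from h import *
c=cal('w21'); X=onz(c,322,201.5,36);print(X); plan([*X[:2],17],10)
t=cal('top0');Z=lambda x,y:(180+x/3.2,130+y/3.2)
P=np.array([onz(t,*Z(*p),25) for p in ((580,411),(752,376),(779,487),(605,524))]);print('tray',P.round(0),P.mean(0))
d=P[1]-P[0];print(np.degrees(np.arctan2(d[1],d[0])),np.linalg.norm(d))
E
```

```text
[442.74171508 -47.81392666  36.        ]
tcp [442.1 -46.2 131.6] tool y yaw 10.1 xaxis [ 1.4e-03  2.0e-04 -1.0e+00] clock 47.6
shift tool xyz [114.6   0.2   1.7]
turn world yaw -0.1 -> wx 0.1 (other -179.9)
rotvec tool deg [ 0.09  0.   -0.08] j7 -0.06
tray [[ 426. -186.   25.]
 [ 458. -350.   25.]
 [ 354. -371.   25.]
 [ 321. -207.   25.]] [ 389.57429305 -278.73584827   25.        ]
-78.99452234750137 167.36517644439562
```

jog_arm:
  commands:
    - [54,10,0,0,0,0,0]
    - [54,20,0,0,0,0,0]
    - [54,25,0,0,0,0,0]
    - [54,25,0,0,0,0,0]
    - [54,18,0,0,0,0,0]
    - [54,12,0,0,0,0,0]
    - [54,4,0,0,0,0,0]
    - [54,0,0,0,0,0,0]

```text
clock: 48.27
tcp_pos: [440.6, -46.0, 15.8]
orientation: [0.541, 0.454, 0.543, -0.454]
ft_force: [0.2, 0.3, -0.3]
width: 0.572
```

jog_arm:
  commands:
    - [30,-1,0,0,0,0,0]
    - [20,0,0,0,0,0,0]
    - [15,0,0,0,0,0,0]
    - [15,0,0,0,0,0,0]
    - [15,0,0,0,0,0,0]
    - [15,0,0,0,0,0,0]
    - [15,0,0,0,0,0,0]
    - [15,0,0,0,0,0,0]

```text
clock: 48.93
tcp_pos: [441.6, -46.8, 18.5]
orientation: [0.542, 0.454, 0.541, -0.454]
ft_force: [-1.4, -0.9, 8.9]
width: 0.357
```

It reads 33.6 mm, so it is wide. Taking it to the tray.

jog_arm:
  commands:
    - [15,-8,0,0,0,0,0]
    - [15,-20,0,0,0,0,0]
    - [15,-28,0,0,0,0,0]
    - [15,-24,-3,8,0,0,0]
    - [15,-10,-6,16,0,0,0]
    - [15,0,-8,24,0,0,0]
    - [15,0,-9,26,0,0,0]
    - [15,0,-9,26,0,0,0]
    - [15,0,-9,26,0,0,0]
    - [15,0,-9,26,0,0,0]
    - [15,0,-9,26,0,0,0]
    - [15,0,-9,26,0,0,0]
    - [15,0,-8,24,0,0,0]
    - [15,0,-6,16,0,0,0]
    - [15,0,-3,8,0,0,0]
    - [15,0,0,0,0,0,0]
    - [15,0,0,0,0,0,0]
    - [15,0,0,0,0,0,0]
    - [15,0,0,0,0,0,0]

```text
clock: 50.52
tcp_pos: [398.9, -308.8, 108.0]
orientation: [0.542, 0.454, 0.542, -0.454]
ft_force: [-0.5, -0.6, -0.9]
width: 0.358
```

```bash
python3 - <<'E'
from h import *
snap('wrist','w22'); plan([400,-312,22],11)
E
```

```text
tcp [ 398.8 -309.   108. ] tool y yaw 10.2 xaxis [ 1.e-04  1.e-04 -1.e+00] clock 50.5667
shift tool xyz [86.   0.7  3.1]
turn world yaw 0.8 -> wx -0.8 (other 179.2)
rotvec tool deg [-0.84 -0.   -0.01] j7 0.46
```

View pics/w22.png

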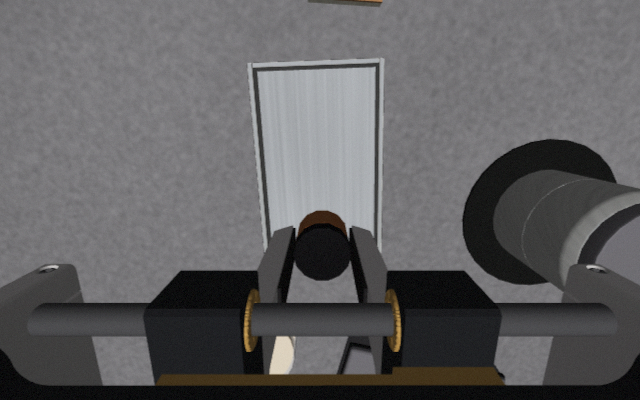

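The tray's far rim runs from (249,64) to (384,59.5). Locating it in this view.

```bash
python3 - <<'E'
from h import *
c=cal('w22');a=onz(c,248.5,64,25);b=onz(c,384,59.5,25);l=onz(c,263,246,25);r=onz(c,382,245,25);print(a,b,np.linalg.norm(a-b),l,r)
d=(b-a)[:2];yaw=np.arctan2(d[1],d[0]);print('tray x yaw',np.degrees(yaw))
x=np.array([np.cos(yaw),np.sin(yaw)]);y=np.array([-x[1],x[0]])
ctr=(a+b)[:2]/2-85*y;print('centre',ctr)
d=(a-l)[:2];print('left side',np.degrees(np.arctan2(d[1],d[0])));d=(b-r)[:2];print('right side',np.degrees(np.arctan2(d[1],d[0])))
p,R=tool();q=p[:2]-ctr;print('tcp in tray',q@x,q@y)
E
```

```text
[ 321.07923386 -205.25204561   25.        ] [ 426.66630919 -182.89955745   25.        ] 107.9271244957584 [ 352.50468814 -358.76451857   25.        ] [ 461.14760836 -338.24234707   25.        ]
tray x yaw 11.952882375030317
centre [ 391.47688636 -277.23285259]
left side 101.56914954191235
right side 102.51498661041833
tcp in tray 0.5733090104453279 -32.61552832323426
```

The jar is well inside, at tray coordinates (0.6, −33). Lowering it.

jog_arm:
  commands:
    - [15,8,0,0,0,0,0]
    - [15,18,0,0,0,0,0]
    - [15,20,0,0,0,0,0]
    - [15,18,0,0,0,0,0]
    - [15,10,0,0,0,0,0]
    - [15,4,0,0,0,0,0]
    - [15,2,0,0,0,0,0]
    - [15,1,0,0,0,0,0]
    - [15,1,0,0,0,0,0]
    - [15,1,0,0,0,0,0]
    - [15,1,0,0,0,0,0]
    - [15,1,0,0,0,0,0]
    - [15,0,0,0,0,0,0]

```text
clock: 51.65
tcp_pos: [398.4, -310.2, 22.8]
orientation: [0.542, 0.454, 0.542, -0.454]
ft_force: [-0.1, 0.1, -1.5]
width: 0.355
```

jog_arm:
  commands:
    - [15,0.5,0,0,0,0,0]
    - [46,0,0,0,0,0,0]
    - [46,0,0,0,0,0,0]
    - [46,0,0,0,0,0,0]
    - [46,-5,0,0,0,0,0]
    - [46,-20,0,0,0,0,0]
    - [46,-35,0,0,0,0,0]
    - [50,-35,0,0,0,0,0]
    - [60,-30,0,0,0,0,0]
    - [60,-15,0,0,0,0,0]
    - [60,0,0,0,0,0,0]
    - [60,0,0,0,0,0,0]

```text
clock: 52.65
tcp_pos: [398.6, -310.5, 163.1]
orientation: [0.543, 0.454, 0.541, -0.454]
ft_force: [-0.1, -0.2, 0.6]
width: 0.642
```

```bash
python3 - <<'E'
from h import *
snap('wrist','w23'); plan([500,0,165],10)
E
```

```text
tcp [ 398.1 -310.1  162.1] tool y yaw 10.1 xaxis [-1.e-04 -2.e-04 -1.e+00] clock 52.7
shift tool xyz [  -3.   154.5 -287.6]
turn world yaw -0.1 -> wx 0.1 (other -179.9)
rotvec tool deg [0.05 0.01 0.01] j7 0.52
```

View pics/w23.png

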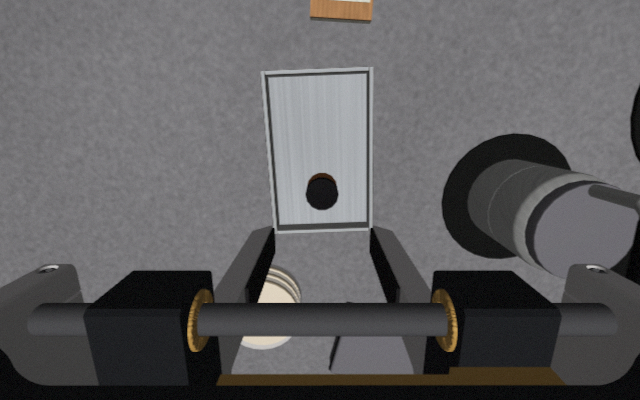

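The jar stands upright in the tray at (322,190). Now to the last jar, the wide one near (461,324).

jog_arm:
  commands:
    - [60,-2,5,-9,0,0,0]
    - [60,-2,10,-19,0,0,0]
    - [60,-2,15,-28,0,0,0]
    - [60,-2,18,-34,0,0,0]
    - [60,-2,18,-34,0,0,0]
    - [60,0,18,-34,0,0,0]
    - [60,0,18,-34,0,0,0]
    - [60,0,18,-34,0,0,0]
    - [60,0,18,-33,0,0,0]
    - [60,0,16,-28,0,0,0]
    - [60,0,2,-34,0,0,0]
    - [60,0,2,-36,0,0,0]
    - [60,0,2,-36,0,0,0]
    - [60,0,2,-36,0,0,0]
    - [60,0,2,-36,0,0,0]
    - [60,0,2,-36,0,0,0]
    - [60,5,2,-36,0,0,0]
    - [60,12,2,-34,0,0,0]
    - [60,12,2,-26,0,0,0]
    - [60,8,0,-14,0,0,0]

```text
clock: 54.37
tcp_pos: [458.3, 325.4, 133.5]
orientation: [0.542, 0.453, 0.544, -0.454]
ft_force: [-0.2, -0.8, -0.7]
width: 0.637
```

jog_arm:
  commands:
    - [60,0,0,0,0,0,0]
    - [60,0,0,0,0,0,0]
    - [60,0,0,0,0,0,0]
    - [60,0,0,0,0,0,0]

```text
clock: 54.7
tcp_pos: [461.2, 320.6, 135.4]
orientation: [0.542, 0.454, 0.542, -0.455]
ft_force: [-0.1, -0.0, 0.3]
width: 0.641
```

```bash
python3 - <<'E'
from h import *
snap('wrist','w24'); plan([461,324.5,17],10)
E
```

```text
tcp [461.4 320.6 135.6] tool y yaw 10.0 xaxis [ 4.e-04 -3.e-04 -1.e+00] clock 54.75
shift tool xyz [118.6   0.2  -4. ]
turn world yaw 0.0 -> wx -0.0 (other 180.0)
rotvec tool deg [-0.02  0.02 -0.02] j7 -0.92
```

View pics/w24.png

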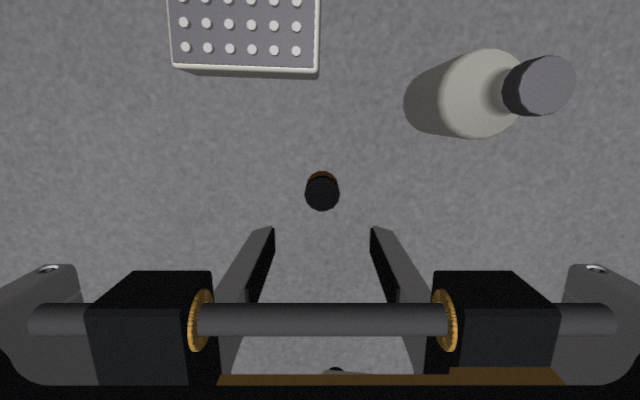

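```bash
python3 - <<'E'
from h import *
c=cal('w24'); X=onz(c,322,194,36);print(X); plan([*X[:2],17],10); print('thing',onz(c,336,372,36), 'bottle base',onz(c,455,95,0),'cap',onz(c,545,85,160))
E
```

```text
[460.84988306 325.30930086  36.        ]
tcp [461.4 320.6 135.6] tool y yaw 10.0 xaxis [ 4.e-04 -3.e-04 -1.e+00] clock 54.75
shift tool xyz [118.6   0.2  -4.8]
turn world yaw 0.0 -> wx -0.0 (other 180.0)
rotvec tool deg [-0.02  0.02 -0.02] j7 -0.92
thing [511.87931919 126.32415306  36.        ] bottle base [573.49149397 437.68919622   0.        ] cap [550.95253619 427.29247808 160.        ]
```

jog_arm:
  commands:
    - [54,10,0,-4.6,0,0,0]
    - [54,20,0,0,0,0,0]
    - [54,25,0,0,0,0,0]
    - [54,25,0,0,0,0,0]
    - [54,20,0,0,0,0,0]
    - [54,12,0,0,0,0,0]
    - [54,5,0,0,0,0,0]
    - [30,0,0,0,0,0,0]
    - [15,0,0,0,0,0,0]
    - [15,0,0,0,0,0,0]
    - [15,0,0,0,0,0,0]
    - [15,0,0,0,0,0,0]
    - [15,0,0,0,0,0,0]
    - [15,0,0,0,0,0,0]

```text
clock: 55.92
tcp_pos: [460.8, 326.5, 19.4]
orientation: [0.542, 0.455, 0.542, -0.454]
ft_force: [0.8, -1.4, 6.9]
width: 0.357
```

It reads 33.6 mm, wide as expected. Carrying it to the other half of the tray, passing in front of the rotator.

jog_arm:
  commands:
    - [15,-8,0,0,0,0,0]
    - [15,-20,0,0,0,0,0]
    - [15,-30,0,0,0,0,0]
    - [15,-35,0,6,0,0,0]
    - [15,-30,-1,14,0,0,0]
    - [15,-15,-2,22,0,0,0]
    - [15,-4,-2,28,0,0,0]
    - [15,0,-2,32,0,0,0]
    - [15,0,-2,32,0,0,0]
    - [15,0,-2,32,0,0,0]
    - [15,0,-2,32,0,0,0]
    - [15,0,-2,32,0,0,0]
    - [15,0,-2,32,0,0,0]
    - [15,0,-3,32,0,0,0]
    - [15,0,-4,33,0,0,0]

```text
clock: 57.17
tcp_pos: [493.7, -1.5, 161.1]
orientation: [0.542, 0.454, 0.542, -0.454]
ft_force: [-0.0, 1.1, -1.5]
width: 0.356
```

jog_arm:
  commands:
    - [15,0,-16,26,0,0,0]
    - [15,0,-18,26,0,0,0]
    - [15,0,-18,26,0,0,0]
    - [15,0,-18,26,0,0,0]
    - [15,4,-18,26,0,0,0]
    - [15,8,-18,26,0,0,0]
    - [15,10,-18,26,0,0,0]
    - [15,10,-14,20,0,0,0]
    - [15,10,-9,12,0,0,0]
    - [15,8,-5,6,0,0,0]
    - [15,0,0,0,0,0,0]
    - [15,0,0,0,0,0,0]
    - [15,0,0,0,0,0,0]
    - [15,0,0,0,0,0,0]

```text
clock: 58.33
tcp_pos: [383.5, -242.2, 110.9]
orientation: [0.543, 0.454, 0.542, -0.454]
ft_force: [0.0, 0.2, -1.2]
width: 0.358
```

```bash
python3 - <<'E'
from h import *
snap('wrist','w25'); plan([384.2,-243,23.5],12);print(read_state()['width']*94)
p,R=tool();yaw=np.radians(12);x=np.array([np.cos(yaw),np.sin(yaw)]);y=np.array([-x[1],x[0]]);q=p[:2]-[391.5,-277.2];print('in tray',q@x,q@y)
E
```

```text
tcp [ 383.4 -242.4  110.8] tool y yaw 10.2 xaxis [ 8.e-04 -3.e-04 -1.e+00] clock 58.3833
shift tool xyz [87.3  0.6  0.7]
turn world yaw 1.8 -> wx -1.8 (other 178.2)
rotvec tool deg [-1.83  0.03 -0.04] j7 0.37
33.420548495848614
in tray -0.692352337521136 35.732892487274114
```

View pics/w25.png

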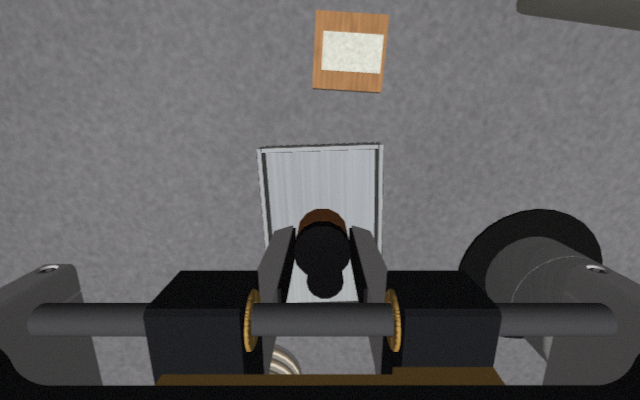

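jog_arm:
  commands:
    - [15,8,0,0,0,0,0]
    - [15,18,0,0,0,0,0]
    - [15,20,0,0,0,0,0]
    - [15,18,0,0,0,0,0]
    - [15,10,0,0,0,0,0]
    - [15,5,0,0,0,0,0]
    - [15,2,0,0,0,0,0]
    - [15,1,0,0,0,0,0]
    - [15,1,0,0,0,0,0]
    - [15,1,0,0,0,0,0]
    - [15,1,0,0,0,0,0]
    - [15,1,0,0,0,0,0]
    - [15,0.5,0,0,0,0,0]
    - [15,0,0,0,0,0,0]

```text
clock: 59.55
tcp_pos: [382.5, -243.3, 23.8]
orientation: [0.542, 0.454, 0.542, -0.454]
ft_force: [-0.3, 0.3, -0.2]
width: 0.359
```

jog_arm:
  commands:
    - [15,0.5,0,0,0,0,0]
    - [46,0,0,0,0,0,0]
    - [46,0,0,0,0,0,0]
    - [46,0,0,0,0,0,0]
    - [46,-5,0,0,0,0,0]
    - [46,-20,0,0,0,0,0]
    - [46,-35,0,0,0,0,0]
    - [50,-40,0,0,0,0,0]
    - [60,-40,0,0,0,0,0]
    - [60,-30,0,0,0,0,0]
    - [60,-15,0,0,0,0,0]
    - [60,0,0,0,0,0,0]
    - [60,0,0,0,0,0,0]
    - [60,0,0,0,0,0,0]

```text
clock: 60.72
tcp_pos: [382.0, -243.1, 207.7]
orientation: [0.542, 0.454, 0.542, -0.454]
ft_force: [-0.4, 0.4, -0.3]
width: 0.639
```

```bash
python3 - <<'E'
from h import *
snap('wrist','w26');snap('scene','s26',(180,100,480,310),2.6);snap('top','t26',(130,90,500,300),2.1);plan()
E
```

```text
tcp [ 382.  -242.9  207.3] tool y yaw 10.1 xaxis [-0.0012  0.0015 -1.    ] clock 60.8667
```

View pics/w26.png

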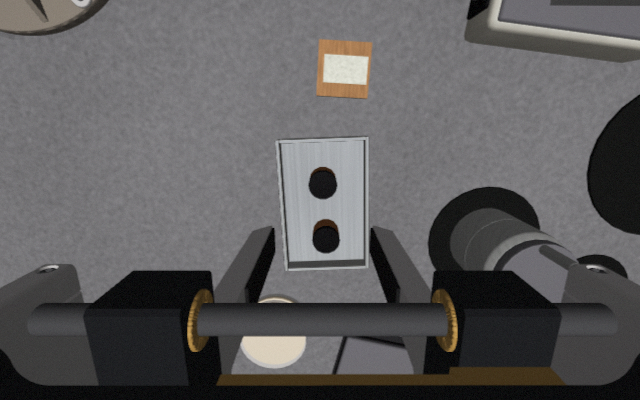

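View pics/s26.png

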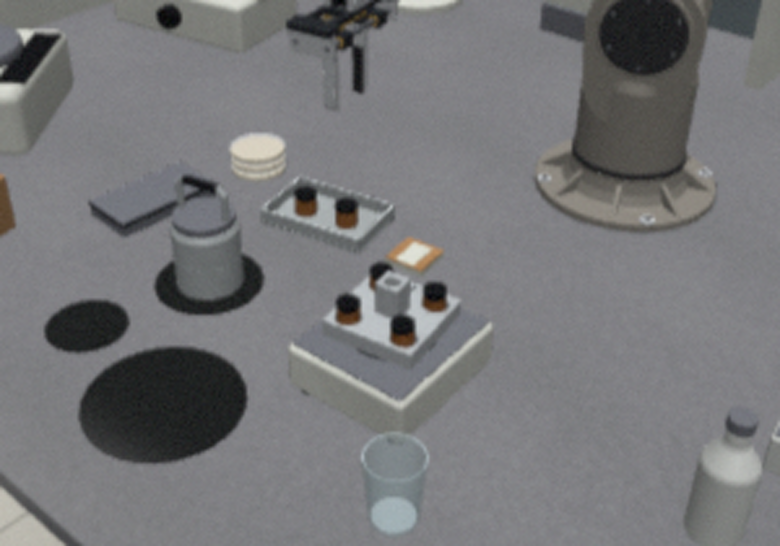

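View pics/t26.png

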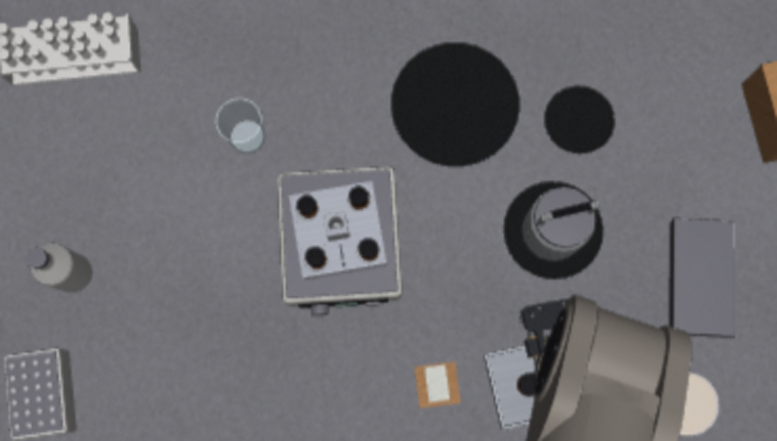

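All six jars look placed. A final close look at the block, to check that the jars sit at full depth.

jog_arm:
  commands:
    - [60,-3,12,-10,0,0,0]
    - [60,-3,20,-18,0,0,0]
    - [60,-4,25,-22,0,0,0]
    - [60,-4,25,-22,0,0,0]
    - [60,-4,25,-22,0,0,0]
    - [60,-4,25,-22,0,0,0]
    - [60,-4,25,-22,0,0,0]
    - [60,0,25,-22,0,0,0]
    - [60,0,25,-22,0,0,0]
    - [60,0,25,-22,0,0,0]
    - [60,0,17,-16,0,0,0]
    - [60,0,10,-9,0,0,0]
    - [60,0,0,0,0,0,0]
    - [60,0,0,0,0,0,0]
    - [60,0,0,0,0,0,0]
    - [60,0,0,0,0,0,0]

```text
clock: 62.2
tcp_pos: [597.0, 26.4, 234.0]
orientation: [0.542, 0.454, 0.542, -0.455]
ft_force: [0.9, -0.1, 0.4]
width: 0.636
```

```bash
python3 - <<'E'
from h import *
plan();snap('wrist','w27',(230,100,420,290),4)
E
```

```text
tcp [597.   26.4 234. ] tool y yaw 10.0 xaxis [-7.e-04 -4.e-04 -1.e+00] clock 62.2
```

View pics/w27.png

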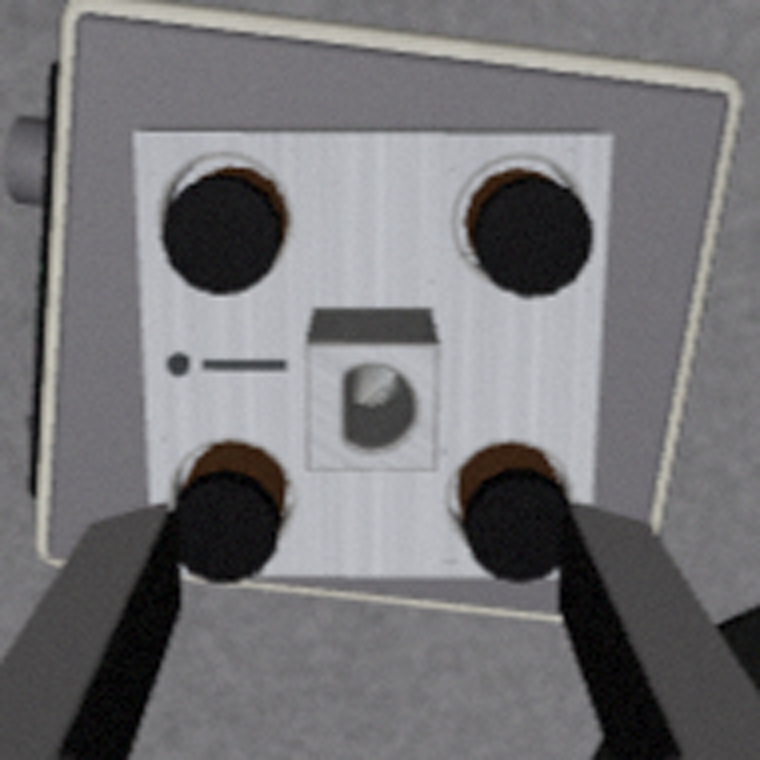

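```bash
python3 - <<'E'
from h import *
c=cal('w27');b=np.load('bores.npy')
for i,q in ((3,(222,235)),(2,(531,237)),(0,(224,530)),(1,(517,530))):
    X=onz(c,230+q[0]/4,100+q[1]/4,130);print(i,X.round(1),(X[:2]-b[i]).round(1))
E
```

```text
3 [557.4  57.3 130. ] [ 2.1 -1.2]
2 [628.2  69.4 130. ] [ 0.1 -1.7]
0 [568.4 -15.  130. ] [ 0.6 -0.6]
1 [639.9  -2.4 130. ] [-0.8 -0.6]
```

Every lid is within about 2.5 mm of its bore axis, and the jars stand upright. Handing in.

```bash
python3 - <<'E'
from station import *
print(hand_in(), read_state()['clock'])
E
```

```text
the job is handed in; nothing more can be done
the job is handed in; nothing more can be done
```

The changeover is finished and handed in at about 62 s of the 210 s allowed.

- **Canister:** it stands upright on the 150 mm mat, released. I lowered it in small steps until it touched, and the wrist reading at contact was about 5 N.
- **Block:** I turned it about 3° to match the shaft's flat (facing about −170°), then slid it down without resistance. It landed at the height predicted for fully home.
- **Narrow jars:** four measured about 27.6 mm in the gripper and went one into each bore. In the last view their lids were within about 2.5 mm of the bore axes. I judged depth by gripper height, not by a separate measurement: one was felt to bottom, and the others were released within about 1 mm of the floor.
- **Wide jars:** two measured 33.6 mm, and both stand upright on the tray floor, at about −33 mm and +36 mm along its length.

Six jars were present, and no seventh showed in any picture. In the last top and scene views the bystanders looked unmoved; I saw nothing get knocked aside.

**Checks that disagreed:**
- The top camera's positions differed from the wrist camera's by up to about 10 mm. I relied on the wrist camera, which the grasps bore out.
- My first handle picture was blurred by motion and gave a wrong position, so I took it again before moving.

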